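Sort hinge hardware and rejects into the picking bins

ROBOT

A 7-joint arm with a two-finger parallel gripper is mounted at the origin on the work surface. World frame = base frame: x ahead of the robot, y to its left, z up, the work surface at z = 0. Lengths are in mm, angles in rad, forces in N, time in s.
With the tool pointing down it reaches from about 350 to 900 mm from the base axis. Payload 19.9 kg.
Tool frame: the origin (TCP) lies midway between the tips of the shut fingers; the grasp point (between the pads) lies 19 mm behind it (arm.grip_point_offset is the distance from the TCP to the grasp point, in mm); x points along the fingers, y is the direction in which the jaws open and shut, and the axes are right-handed (so a half turn about x gives the same grasp; the last joint's range is limited). The gripper opens to 85 mm and grips with 20 to 120 N. Pads are 22 mm wide; open, the fingers measure 114 mm over their backs; the gripper's body (76 mm by 85 mm) begins 54 mm behind the grasp point. The pads swing forward as they close: fully open they stand 13 mm farther back than shut.
Start: joints at [1.095, 0.417, -0.01, 1.614, 0.005, 1.111, -0.053], TCP at [263.261, -566.829, 231.26] pointing down, gripper open.
Joint ranges: [-2.81, 2.81], [-0.39, 2.02], [-1.27, 1.25], [0.06, 2.57], [-1.19, 4.33], [0.19, 2], [-2.82, 2.82]. Speed limits (rad/s): [1.89, 1.89, 2.39, 2.39, 3.01, 3.01, 3.01].

INTERFACE

Orientations are given as a unit quaternion [x, y, z, w].
In Python, from plant import arm, eyes, workorder, spotter gives the robot as it stands.
- The arm moves only by the shell command python3 -m pendant 'ROWS' [FORCE]. ROWS is JSON, a list of rows, each an object of numbers: "jaw": the gripper's target within -1 to 1 (fully open at 1, half-way at 0, shut at -1); "dx", "dy", "dz": the shift along the tool's x, y, z in m; "wx", "wy", "wz": the turn, a rotation vector about the tool's x, y, z in rad. A call has 1 to 12 rows; each row is the pose to reach, as a shift and turn from the pose commanded when the call began, along the tool's axes at that moment; what a row does not reach only later rows make up. A row lasts 1/10 s, in which the tool goes at most 50 mm and 8.59 degrees, less where a joint would pass 70% of its speed; a pose out of reach is approached as far as the arm can. A call with a gripper value outside its range is refused whole. The fingers move at their own pace and stop on an object; FORCE is the grip in N (left out, the last holds). Time passes only in rows, so rows that repeat a pose let the fingers close. It gives the time, the measured TCP pose, the force and the opening at its end, in the units of the state.
- arm.sense(): the state, without advancing time (a new reading comes with each control period).
- eyes.grab_frame(name): name is "scene" or "top" or "wrist"; returns the picture (480x640x3 uint8, blue, green, red); there is no depth.
- eyes.get_calibration(name): a dict with "vertical_fov" (degrees; the focal length in pixels is half the picture's height over the tangent of half this angle, whatever the lens; pixels are square), "cx", "cy" (the principal point, pixels), "dist" ([k1, k2, p1, p2, k3] as OpenCV has them; the pictures are not rectified), "rvec" (rotation vector, rad) and "tvec" (3), from world to camera coordinates, as OpenCV has them; the wrist camera has in their place "mount" (4x4, takes a point from camera to tool coordinates, whose origin is the TCP and whose axes are the tool frame's). Camera axes: x right, y down, z forward; pixel columns grow to the right and rows downward; lengths in mm; the calibration is good to about 2 mm. A picture is of the moment at which its call begins: read the wrist's pose just before it. get_calibration takes no time and is no camera call.
- workorder.close_job(): hands the job in, once; it reports no verdict.
Trained networks look in the newest picture that a camera, given by its name, has taken for a name from the list of things; names that differ only in an ending like _2 or _b are one class to them, and where a whole thing is asked for, a point or a joint stands for the part that bears it (a point fixed in the world has none). Each returns a list of dicts, best first, with "score" (0 to 1); they miss things now and then, are a little off and sometimes report something else, mostly with a low value. They report only what shows in the picture. A call takes as long as a camera call. They do not tell look-alikes from the thing itself.
- spotter.find_in(camera, label): "uv" ([column, row] in pixels, amid what is visible of it).
- spotter.cut_out(camera, label): "mask" (480x640 bool, what is visible of it) and "uv" ([column, row] in pixels, amid what is visible of it).
- spotter.place_of(camera, label): "uv" ([column, row] in pixels: a listed point, or the origin of a listed thing).
The state is a dict: "time": time; "qpos": joint angles; "dq": joint speeds; "tau": joint torques, N m; "eef_pos": TCP position; "tcp_rot": TCP orientation; "ft_force": force on the tool from outside, world axes, zero at the start; "wrist_torque": the same for the moment, N m; "grip_width": opening from 0.0 (shut) to 1.0 (fully open).
Only numpy, scipy, OpenCV 4.12 (cv2) and the standard library are available. Lean on these libraries where they do the work, as an engineer would, in place of code of your own. Each camera call takes 0.05 s, during which the arm holds its last target.

TASK

Sort the five loose parts on the panel bench into the picking bins: the two sound black hinge brackets go into the blue bin, the sound bronze bush into the yellow bin, and both parts daubed with red reject paint, one bracket and one bush, into the red bin. Set every part down on the floor of its bin, standing on its foot or flange as it stands now, not dropped in, not leaning on a wall and not on top of another part. Leave the bottle and the spring clamp where they are.

Things in the scene. Friction and masses are not known exactly. Their poses are not given: they have to be found in the camera images.
- bracket_a_mid (a point): Sound black aluminium hinge bracket, an upside-down T, 46 mm high, about 85 g, half-turn symmetric. Foot plate 60 (own y) x 40 (own x) x 6 mm with pale bolt holes; upright lug on its middle, 10 mm thick (own x), 40 mm wide (own y), flat faces to grip, head rounded off above 28 mm, bronze-lined eye. Point: on its axis 23 mm above the underside, z up.
- bracket_b_mid (a point): Sound black aluminium hinge bracket, an upside-down T, 46 mm high, about 85 g, half-turn symmetric. Foot plate 60 (own y) x 40 (own x) x 6 mm with pale bolt holes; upright lug on its middle, 10 mm thick (own x), 40 mm wide (own y), flat faces to grip, head rounded off above 28 mm, bronze-lined eye. Point: on its axis 23 mm above the underside, z up.
- bracket_reject_mid (a point): Red paint on foot and head: black aluminium hinge bracket, an upside-down T, 46 mm high, about 85 g, half-turn symmetric. Foot plate 60 (own y) x 40 (own x) x 6 mm with pale bolt holes; upright lug on its middle, 10 mm thick (own x), 40 mm wide (own y), flat faces to grip, head rounded off above 28 mm, bronze-lined eye. Point: on its axis 23 mm above the underside, z up.
- bush_good_mid (a point): Sound bronze flanged bush standing on its flange: flange 44 mm across, 6 mm high; above it a round barrel 28 mm across to grip, top 40 mm above the underside; 16 mm bore from top to bottom. About 150 g. Point: on its axis 20 mm above the underside; z up. No red paint.
- bush_reject_mid (a point): Rejected bush, its flange and its upper rim painted red; otherwise: bronze flanged bush standing on its flange: flange 44 mm across, 6 mm high; above it a round barrel 28 mm across to grip, top 40 mm above the underside; 16 mm bore from top to bottom. About 150 g. Point: on its axis 20 mm above the underside; z up.
- bin_blue: Blue small-parts bin, empty, fixed, turned up to 0.2 rad. Outside 150 (own x) x 100 mm (own y), walls and flat floor 4 mm thick. Rear wall (+x end) and rear half of the sides 50 mm high; front wall (-x end, white card) and front of the sides 26 mm. Origin: centre of underside, on the bench. Bins stand in a row beyond the parts, in any order. For sound brackets (two).
- bin_yellow: Yellow small-parts bin, empty, fixed, turned up to 0.2 rad. Outside 150 (own x) x 100 mm (own y), walls and flat floor 4 mm thick. Rear wall (+x end) and rear half of the sides 50 mm high; front wall (-x end, white card) and front of the sides 26 mm. Origin: centre of underside, on the bench. Bins stand in a row beyond the parts, in any order. For sound bushes (one).
- bin_red: Red small-parts bin, empty, fixed, turned up to 0.2 rad. Outside 150 (own x) x 100 mm (own y), walls and flat floor 4 mm thick. Rear wall (+x end) and rear half of the sides 50 mm high; front wall (-x end, white card) and front of the sides 26 mm. Origin: centre of underside, on the bench. Bins stand in a row beyond the parts, in any order. For rejects of either kind (one bracket and one bush).
- bottle: White plastic bottle with a grey cap, 72 mm across and 165 mm tall, loose, standing to the robot's right of the parts and bins. Origin at the centre of its underside. To be left alone.
- clamp: Spring clamp with orange grips and jaw tips, about 135 mm long, 60 mm wide and 19 mm high, loose, lying flat to the robot's left of the parts and bins. Origin under its pivot on the bench. To be left alone.
There are look-alikes about, which are no part of the job. What is meant by the bin_blue is not turquoise, and is the smaller of those in its own colour.

How it is judged:
By the outcome, as a careful person would: the job done as asked, in the order asked, and still so for the second after the job is handed in, with the robot touching nothing.
It also fails if it takes over 128 s, if anything falls off the work surface, if the arm or the gripper's body presses on something with over 40 N, if the wrist force passes 120 N, or if a joint passes its speed limit or range.

## Working session

There is one attempt and no reset: what is moved stays moved. The work goes in short steps, Python scripts to look and compute and a shell command to move; the robot and the scene stay as the last step left them, time stands still between calls to the robot, and variables do not carry over. Pictures are saved under pics/ and viewed, and the job is handed in when it is done.

```bash
mkdir -p pics; ls
python3 - <<'E'
from plant import arm, eyes, workorder, spotter
import cv2
print(arm.sense())
for n in ("scene","top","wrist"):
    cv2.imwrite(f"pics/{n}0.png",eyes.grab_frame(n)); print(n,eyes.get_calibration(n))
E
```

```text
pics
{'time': 0.0, 'qpos': array([ 1.09448489,  0.41796887, -0.01033544,  1.6141681 ,  0.00468646,
        1.11068178, -0.05303962]), 'dq': array([ 8.36189528e-04, -2.54239690e-03, -1.38215872e-03, -4.39055304e-04,
        2.07541075e-04,  6.36281530e-04,  2.91475544e-05]), 'tau': array([-6.81036508e-04, -8.64423394e+01,  6.78852908e-01, -4.34889901e+01,
        1.89839699e-02,  7.31421504e-03,  2.74507568e-05]), 'eef_pos': array([ 263.14278508, -566.52942041,  230.66584787]), 'tcp_rot': array([-0.69034817, -0.15292756,  0.69057619, -0.15210884]), 'ft_force': array([ 0.48564789, -0.04159999, -0.41754246]), 'wrist_torque': array([-0.0427118 , -0.03916733,  0.01902674]), 'grip_width': 0.9991747153917029}
scene {'vertical_fov': 46.521463549503295, 'cx': 321.8755326693474, 'cy': 244.60038556485597, 'dist': array([0.02918606, 0.        , 0.        , 0.        , 0.        ]), 'rvec': array([ 1.89561967,  1.16081253, -0.6070459 ]), 'tvec': array([-216.44934008, -146.87709592, 1549.51683698])}
top {'vertical_fov': 54.672390659946245, 'cx': 316.25677077551495, 'cy': 246.4981656696248, 'dist': array([-0.03617109,  0.        ,  0.        ,  0.        ,  0.        ]), 'rvec': array([ 2.20990363, -2.16319474,  0.13481677]), 'tvec': array([  -9.38405657,  425.82773173, 1002.56469886])}
wrist {'vertical_fov': 67.50114044385988, 'cx': 314.5800084581807, 'cy': 250.016847773337, 'dist': array([-0.0157545,  0.       ,  0.       ,  0.       ,  0.       ]), 'mount': array([[-5.73447937e-04, -2.85201055e-01,  9.58467542e-01,
        -1.43985694e+02],
       [ 9.99999813e-01,  4.00327967e-05,  6.10208692e-04,
        -5.53568360e-01],
       [-2.12402299e-04,  9.58467713e-01,  2.85200978e-01,
        -7.32497740e+01],
       [ 0.00000000e+00,  0.00000000e+00,  0.00000000e+00,
         1.00000000e+00]])}
```

View pics/top0.png

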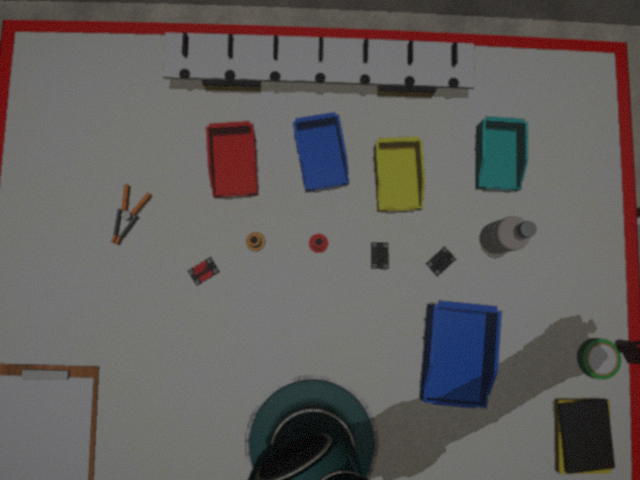

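View pics/scene0.png

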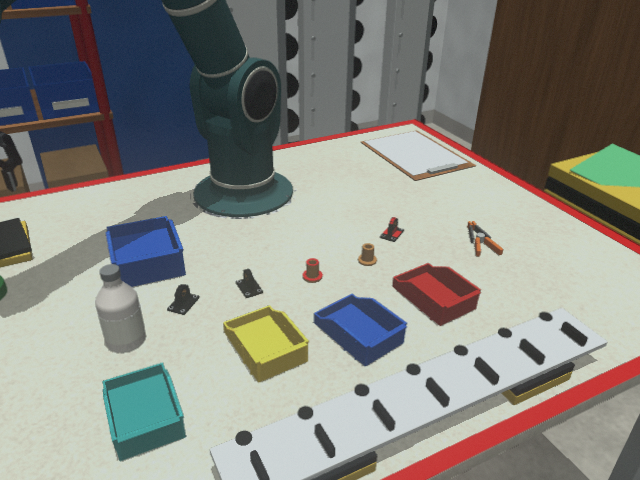

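View pics/wrist0.png

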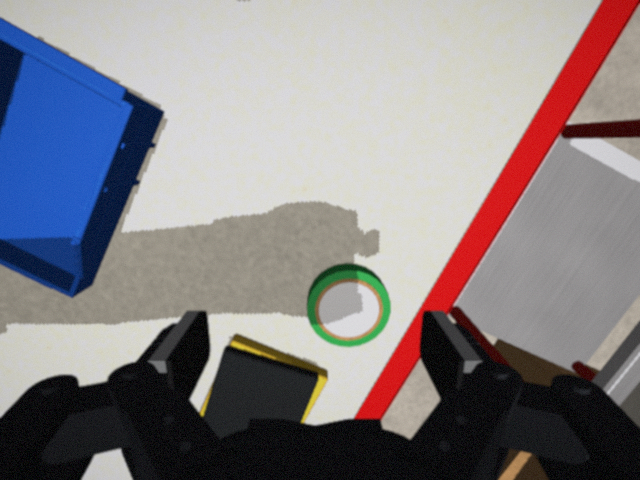

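The blue bins, by top-view pixel: (320,152), small and in the row; (460,355), large and near the base; (501,153), turquoise. The small blue one at (320,152) is meant, because it is in the bin row, is the smaller of the two blues, and is not turquoise. I'll confirm this in an enlarged crop and measure.

```bash
cat > h.py <<'E'
from plant import arm, eyes, workorder, spotter
import cv2, numpy as np
from scipy.spatial.transform import Rotation as Ro
def cam(n, st=None):
    c=eyes.get_calibration(n); f=240/np.tan(np.radians(c['vertical_fov']/2))
    K=np.array([[f,0,c['cx']],[0,f,c['cy']],[0,0,1.]])
    if 'rvec' in c: R=cv2.Rodrigues(c['rvec'])[0]; t=np.asarray(c['tvec']).reshape(3)
    else:
        T=np.eye(4);T[:3,:3]=Ro.from_quat(st['tcp_rot']).as_matrix();T[:3,3]=st['eef_pos']
        W=np.linalg.inv(T@c['mount']);R=W[:3,:3];t=W[:3,3]
    return K,np.array(c['dist']),R,t
def back(C,uv,z):
    K,d,R,t=C
    p=cv2.undistortPoints(np.array(uv,float).reshape(-1,1,2),K,d).reshape(-1,2)
    r=np.c_[p,np.ones(len(p))]@R; o=-R.T@t
    return o+r*((z-o[2])/r[:,2])[:,None]
def proj(C,P):
    K,d,R,t=C
    return cv2.projectPoints(np.array(P,float).reshape(-1,1,3),cv2.Rodrigues(R)[0],t,K,d)[0].reshape(-1,2)
def bracket(x,y,a):
    R=Ro.from_euler('z',a).as_matrix()
    P=np.array([[sx*20,sy*30,z] for z in(0,6) for sx,sy in((1,1),(1,-1),(-1,-1),(-1,1))]+[[s*5,w,z] for s in(1,-1) for w,z in((-20,6),(-20,28),(0,46),(20,28),(20,6))])
    return P@R.T+[x,y,0]
E
python3 - <<'E'
from h import *
im=cv2.imread('pics/top0.png')
cv2.imwrite('pics/topcrop.png',cv2.resize(im[100:300,180:460],None,fx=2.8,fy=2.8,interpolation=cv2.INTER_CUBIC)[:560,:784])
C=cam('top'); eyes.grab_frame('top')
for l,z in (('bracket_a_mid',23),('bracket_reject_mid',23),('bush_good_mid',20),('bush_reject_mid',20),('bin_blue',0),('bin_yellow',0),('bin_red',0),('bottle',0),('clamp',0)):
    for r in spotter.place_of('top',l)[:4]:
        print(l,round(r['score'],2),np.round(r['uv'],1),back(C,r['uv'],z)[0].round(1))
st=arm.sense(); print(Ro.from_quat(st['tcp_rot']).as_matrix().round(3))
E
```

```text
bracket_a_mid 0.47 [446.3 260.1] [ 402. -289.   23.]
bracket_reject_mid 0.95 [200.6 269.1] [370.5 250.5  23. ]
bush_good_mid 0.53 [253.7 239.1] [439.2 137.6  20. ]
bush_reject_mid 0.57 [317.6 241.6] [436.9  -3.   20. ]
bin_blue 0.83 [492.  155.1] [ 651.2 -406.5    0. ]
bin_blue 0.75 [321.9 152.7] [644.3  -9.5   0. ]
bin_blue 0.71 [451.1 356.3] [ 189.  -306.2    0. ]
bin_blue 0.2 [199.3 273.1] [362.5 258.    0. ]
bin_yellow 0.75 [396.5 179. ] [ 587.5 -181.9    0. ]
bin_red 0.75 [232.  164.4] [611.2 194.8   0. ]
bottle 0.68 [318.1 241.2] [439.9  -4.8   0. ]
bottle 0.6 [495.1 237.3] [ 458.3 -410.     0. ]
clamp 0.95 [131.  213.6] [492.6 417.2   0. ]
[[-0.     0.421 -0.907]
 [ 0.    -0.907 -0.421]
 [-1.    -0.     0.   ]]
```

View pics/topcrop.png

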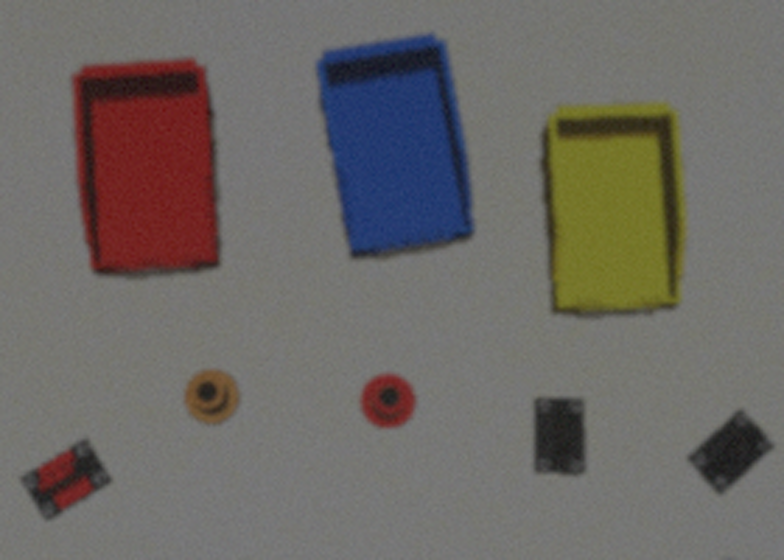

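The crop confirms the targets. The small blue bin is at crop (395,145), between red and yellow. The red bracket is at (65,480), the sound bush at (210,395), the red bush at (387,400), and the black brackets at (560,435) and (733,450). Next I'll fit models to the silhouettes in both views.

```bash
cat > fit.py <<'E'
from h import *
from scipy.optimize import minimize
S=4
def rot(P,x,y,a): return np.array(P,float)@Ro.from_euler('z',a).as_matrix().T+[x,y,0]
def box(x0,x1,y0,y1,z0,z1): return np.array([[x,y,z] for x in(x0,x1) for y in(y0,y1) for z in(z0,z1)])
def bin_m(): return [box(-75,75,-50,50,0,4),box(71,75,-50,50,0,50),box(-75,-71,-50,50,0,26)]+[box(0,75,s*48-2,s*48+2,0,50) for s in(1,-1)]+[box(-75,75,s*48-2,s*48+2,0,26) for s in(1,-1)]
def br_m():
    t=np.linspace(0,np.pi,13); lug=[[s,20*np.cos(q),28+18*np.sin(q)] for s in(-5,5) for q in t]+[[s,w,6] for s in(-5,5) for w in(-20,20)]
    return [box(-20,20,-30,30,0,6),np.array(lug)]
def bu_m():
    t=np.linspace(0,2*np.pi,33); c=lambda r,z:[[r*np.cos(q),r*np.sin(q),z] for q in t]
    return [np.array(c(22,0)+c(22,6)),np.array(c(14,6)+c(14,40))]
def render(C,M,p,off):
    im=np.zeros((H*S,W*S),np.uint8)
    for m in M:
        q=(proj(C,rot(m,*p))-off+.5)*S
        cv2.fillConvexPoly(im,cv2.convexHull(np.round(q*16).astype(np.int32)),1,shift=4)
    return im
def fit(C,mask,M,p0,yaw=True):
    global H,W
    ys,xs=np.nonzero(mask); off=np.array([xs.min()-12,ys.min()-12]); W=np.ptp(xs)+25;H=np.ptp(ys)+25
    y0,x0=max(off[1],0),max(off[0],0)
    m=mask[y0:off[1]+H,x0:off[0]+W].astype(np.float32); off=np.array([x0,y0]);H,W=m.shape
    m=cv2.resize(m,None,fx=S,fy=S,interpolation=cv2.INTER_LINEAR)>.5
    def cost(p):
        r=render(C,M,(p[0],p[1],p[2]/100 if yaw else 0),off)>0
        return 1-(r&m).sum()/(r|m).sum()
    best=None
    for da in ((0,) if not yaw else (-15,0,15)):
        n=3 if yaw else 2
        x=np.array([p0[0],p0[1],p0[2]*100+da])[:n]
        sim=np.vstack([x]+[x+np.eye(n)[i]*8 for i in range(n)])
        r=minimize(cost,x,method='Nelder-Mead',options=dict(initial_simplex=sim,xatol=.05,fatol=1e-5,maxiter=300))
        if best is None or r.fun<best.fun: best=r
    return best.x,best.fun
def blob(m,uv,hull=False):
    m=cv2.morphologyEx(m.astype(np.uint8),cv2.MORPH_CLOSE,np.ones((3,3)))
    n,l,s,c=cv2.connectedComponentsWithStats(m)
    ok=[i for i in range(1,n) if s[i,4]>40]
    i=min(ok,key=lambda i:np.hypot(*(c[i]-uv)))
    cs=cv2.findContours((l==i).astype(np.uint8),0,2)[0]; o=np.zeros_like(m)
    cv2.drawContours(o,cs,-1,1,-1) 
    if hull: cv2.fillConvexPoly(o,cv2.convexHull(np.vstack(cs)),1)
    return o>0
E
cat > f1.py <<'E'
from fit import *
items={'blue':((644,-9,0.15),'bin'),'yellow':((587,-182,0),'bin'),'red':((611,195,0.05),'bin'),
'A':((415,-137,0),'br'),'B':((405,-278,-.7),'br'),'R':((372,250,-.9),'br'),'G':((441,135,0),'bu'),'X':((437,-3,0),'bu')}
for n in('top','scene'):
    im=cv2.imread(f'pics/{n}0.png'); C=cam(n); hsv=cv2.cvtColor(im,cv2.COLOR_BGR2HSV).astype(int); h,s,v=hsv[...,0],hsv[...,1],hsv[...,2]
    red=((h<8)|(h>170))&(s>110)
    ms={'blue':(h>100)&(h<130)&(s>110),'yellow':(h>20)&(h<40)&(s>120),'red':red,'A':(v<70),'B':(v<70),'R':(v<70)|red,'G':(h>8)&(h<20)&(s>90),'X':red}
    vis=im.copy()
    for k,(p0,t) in items.items():
        M={'bin':bin_m,'br':br_m,'bu':bu_m}[t]()
        uv=proj(C,[[p0[0],p0[1],10]])[0]
        m=blob(ms[k],uv,False)
        p,c=fit(C,m,M,p0,t!='bu'); print(n,k,p.round(1),round(c,3),m.sum())
        vis[cv2.morphologyEx(m.astype(np.uint8),cv2.MORPH_GRADIENT,np.ones((2,2)))>0]=(255,0,255)
        
    cv2.imwrite(f'pics/fit_{n}.png',vis)
E
python3 f1.py
```

```text
top blue [639.7  -6.8  20.4] 0.031 3293
top yellow [ 592.5 -184.     6.9] 0.052 3352
top red [616.4 191.7   9.4] 0.039 3437
top A [ 411.7 -143.2 -156.3] 0.138 426
top B [ 402.1 -281.9   71.9] 0.147 421
top R [367.5 248.8  59.5] 0.171 427
top G [435.8 135.7] 0.157 267
top X [435.8  -4.4] 0.153 264
scene blue [608.1  10.1  24.1] 0.303 2697
scene yellow [ 584.1 -175.4   -3.4] 0.126 3653
scene red [605.2 201.   -8.8] 0.194 2751
scene A [ 417.  -148.5    5.3] 0.486 322
scene B [ 399.1 -283.1   83.5] 0.135 492
scene R [371.7 243.8 -63.7] 0.479 240
scene G [430.7 136.6] 0.649 116
scene X [428.4  -3.3] 0.73 94
```

```bash
cat >> h.py <<'E'
def go(x,y,z,yang=None):
    """yang: world angle (deg) of tool y axis; prints shift in tool axes (m) and wx"""
    st=arm.sense(); R=Ro.from_quat(st['tcp_rot']).as_matrix()
    d=R.T@(np.array([x,y,z])-st['eef_pos'])/1000
    cur=np.degrees(np.arctan2(R[1,1],R[0,1])); wx=0
    if yang is not None: wx=-np.radians((yang-cur+90)%180-90)
    # tilt error: rotation taking tool x to -Z
    e=np.cross(R[:,0],[0,0,-1]); e=R.T@e
    print('t',st['time'].round(2),'pos',st['eef_pos'].round(1),'yang',cur.round(2),'q7',st['qpos'][6].round(2),'grip',round(float(st['grip_width']),3))
    print('dx %.4f dy %.4f dz %.4f wx %.4f  (wy %.4f wz %.4f) dist %.0f'%(*d,wx,e[1],e[2],1000*np.linalg.norm(d)))
E
python3 -c "
from h import *
go(480,-150,290,-90)"
```

```text
Traceback (most recent call last):
  File "h.py", line 32, in go
    print('t',st['time'].round(2),'pos',st['eef_pos'].round(1),'yang',cur.round(2),'q7',st['qpos'][6].round(2),'grip',round(float(st['grip_width']),3))
              ^^^^^^^^^^^^^^^^
AttributeError: 'float' object has no attribute 'round'
```

```bash
sed -i "s/st\['time'\].round(2)/round(st['time'],2)/" h.py
python3 -c "
from h import *
go(480,-150,290,-90)"
```

```text
t 0.65 pos [ 263.3 -566.8  231.3] yang -65.09 q7 -0.05 grip 0.998
dx -0.0587 dy -0.2867 dz -0.3721 wx 0.4348  (wy 0.0000 wz 0.0000) dist 473
```

```bash
python3 -m pendant '[{"jaw":1,"dx":-0.058},{"jaw":1,"dx":-0.059,"dy":-0.287,"dz":-0.372,"wx":0.435},{"jaw":1,"dx":-0.059,"dy":-0.287,"dz":-0.372,"wx":0.435},{"jaw":1,"dx":-0.059,"dy":-0.287,"dz":-0.372,"wx":0.435},{"jaw":1,"dx":-0.059,"dy":-0.287,"dz":-0.372,"wx":0.435},{"jaw":1,"dx":-0.059,"dy":-0.287,"dz":-0.372,"wx":0.435},{"jaw":1,"dx":-0.059,"dy":-0.287,"dz":-0.372,"wx":0.435},{"jaw":1,"dx":-0.059,"dy":-0.287,"dz":-0.372,"wx":0.435},{"jaw":1,"dx":-0.059,"dy":-0.287,"dz":-0.372,"wx":0.435},{"jaw":1,"dx":-0.059,"dy":-0.287,"dz":-0.372,"wx":0.435},{"jaw":1,"dx":-0.059,"dy":-0.287,"dz":-0.372,"wx":0.435},{"jaw":1,"dx":-0.059,"dy":-0.287,"dz":-0.372,"wx":0.435}]'
python3 - <<'E'
from h import *
go(480,-150,290,-90)
E
```

```text
t 0.65 pos [ 263.3 -566.8  231.3] yang -65.09 q7 -0.05 grip 0.998
dx -0.0587 dy -0.2867 dz -0.3721 wx 0.4348  (wy 0.0000 wz 0.0000) dist 473invalid input
```

```bash
python3 -m pendant '[{"jaw":1,"dx":-0.058,"dy":0,"dz":0,"wx":0,"wy":0,"wz":0}]'; python3 -m pendant --help
```

```text
time: 0.75
eef_pos: [262.2, -564.6, 276.2]
tcp_rot: [-0.69, -0.156, 0.691, -0.149]
ft_force: [0.9, -0.9, -0.7]
grip_width: 0.999invalid input: not JSON, or not a number
```

```bash
python3 -m pendant '[{"jaw":1,"dx":-0.01,"dy":-0.287,"dz":-0.372,"wx":0.435,"wy":0,"wz":0},{"jaw":1,"dx":-0.01,"dy":-0.287,"dz":-0.372,"wx":0.435,"wy":0,"wz":0},{"jaw":1,"dx":-0.01,"dy":-0.287,"dz":-0.372,"wx":0.435,"wy":0,"wz":0},{"jaw":1,"dx":-0.01,"dy":-0.287,"dz":-0.372,"wx":0.435,"wy":0,"wz":0},{"jaw":1,"dx":-0.01,"dy":-0.287,"dz":-0.372,"wx":0.435,"wy":0,"wz":0},{"jaw":1,"dx":-0.01,"dy":-0.287,"dz":-0.372,"wx":0.435,"wy":0,"wz":0},{"jaw":1,"dx":-0.01,"dy":-0.287,"dz":-0.372,"wx":0.435,"wy":0,"wz":0},{"jaw":1,"dx":-0.01,"dy":-0.287,"dz":-0.372,"wx":0.435,"wy":0,"wz":0},{"jaw":1,"dx":-0.01,"dy":-0.287,"dz":-0.372,"wx":0.435,"wy":0,"wz":0},{"jaw":1,"dx":-0.01,"dy":-0.287,"dz":-0.372,"wx":0.435,"wy":0,"wz":0},{"jaw":1,"dx":-0.01,"dy":-0.287,"dz":-0.372,"wx":0.435,"wy":0,"wz":0},{"jaw":1,"dx":-0.01,"dy":-0.287,"dz":-0.372,"wx":0.435,"wy":0,"wz":0}]'
cat > f2.py <<'E'
from fit import *
import sys
n=sys.argv[1]; keys=sys.argv[2].split(','); 
items={'blue':((640,-7,0.2),'bin'),'yellow':((592,-184,0.07),'bin'),'red':((616,192,0.09),'bin'),
'A':((412,-143,0),'br'),'B':((402,-282,.72),'br'),'R':((367,249,.6),'br'),'G':((436,136,0),'bu'),'X':((436,-4,0),'bu')}
st=arm.sense(); im=eyes.grab_frame('wrist'); C=cam('wrist',st); cv2.imwrite(f'pics/{n}.png',im)
print(round(st['time'],2),st['eef_pos'].round(1),np.abs(st['dq']).max().round(4))
hsv=cv2.cvtColor(im,cv2.COLOR_BGR2HSV).astype(int); h,s,v=hsv[...,0],hsv[...,1],hsv[...,2]
red=((h<8)|(h>170))&(s>110)
ms={'blue':(h>100)&(h<130)&(s>110),'yellow':(h>20)&(h<40)&(s>120),'red':red,'A':(v<75),'B':(v<75),'R':(v<75)|red,'G':(h>8)&(h<20)&(s>90),'X':red}
vis=im.copy()
for k in keys:
    p0,t=items[k]; M={'bin':bin_m,'br':br_m,'bu':bu_m}[t]()
    uv=proj(C,[[p0[0],p0[1],10]])[0]
    m=blob(ms[k],uv,t!='bin'); p,c=fit(C,m,M,p0,t!='bu'); print(k,p.round(1),round(c,3),m.sum())
    vis[cv2.morphologyEx(m.astype(np.uint8),cv2.MORPH_GRADIENT,np.ones((2,2)))>0]=(255,0,255)
    q=(p[0],p[1],p[2]/100 if len(p)>2 else 0)
    for b in M:
        cv2.polylines(vis,[cv2.convexHull(proj(C,rot(b,*q)).round().astype(np.int32))],True,(0,255,0),1)
cv2.imwrite(f'pics/{n}_fit.png',vis)
E
python3 f2.py w1 A,B,X,G,yellow
```

```text
time: 1.95
eef_pos: [479.8, -149.7, 291.3]
tcp_rot: [-0.707, -0.0, 0.707, -0.0]
ft_force: [-0.2, -0.6, -1.0]
grip_width: 0.998
1.95 [ 479.8 -149.7  291.3] 0.0239
A [ 410.3 -142.9 -156.1] 0.041 1433
B [ 401.2 -282.4   76.4] 0.129 1399
X [434.8  -3.2] 0.062 1094
G [435.1 138.6] 0.099 1260
yellow [ 595.1 -181.5    6.7] 0.073 16726
```

View pics/w1_fit.png

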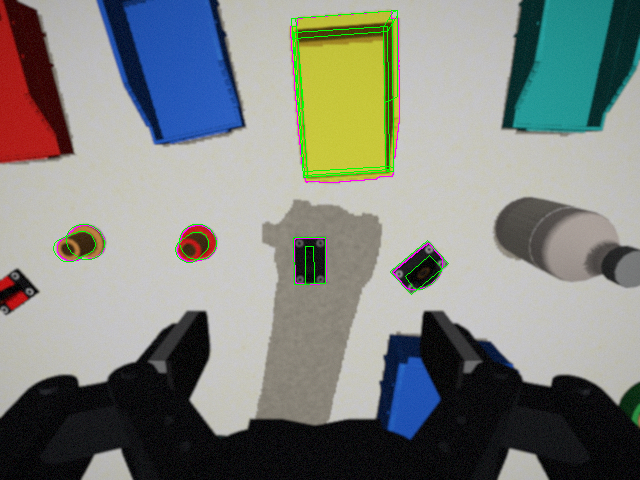

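The view shows A at (310,260) with its lug along world x, B at (419,268), the red bush at (197,243), the sound bush at (80,243) and the yellow bin at (345,100). I'll hover over A now and look again.

Run:
```python
from h import *
go(411,-143,100,-90)
```

```text
t 2.0 pos [ 479.5 -150.5  291.2] yang -90.04 q7 -1.37 grip 1.0
dx 0.1912 dy -0.0075 dz 0.0684 wx -0.0008  (wy 0.0002 wz -0.0002) dist 203
```

```bash
python3 -m pendant '[{"jaw":1,"dx":0.191,"dy":-0.0075,"dz":0.0685,"wx":0,"wy":0,"wz":0},{"jaw":1,"dx":0.191,"dy":-0.0075,"dz":0.0685,"wx":0,"wy":0,"wz":0},{"jaw":1,"dx":0.191,"dy":-0.0075,"dz":0.0685,"wx":0,"wy":0,"wz":0},{"jaw":1,"dx":0.191,"dy":-0.0075,"dz":0.0685,"wx":0,"wy":0,"wz":0},{"jaw":1,"dx":0.191,"dy":-0.0075,"dz":0.0685,"wx":0,"wy":0,"wz":0},{"jaw":1,"dx":0.191,"dy":-0.0075,"dz":0.0685,"wx":0,"wy":0,"wz":0}]'
python3 f2.py w2 A
python3 -c "
from h import *
go(411,-143,9,-90)"
```

```text
time: 2.6
eef_pos: [410.7, -143.1, 100.1]
tcp_rot: [-0.707, 0.001, 0.708, 0.001]
ft_force: [0.1, -1.2, -0.2]
grip_width: 1.0
2.6 [ 410.7 -143.1  100.1] 0.0461
A [ 419.4 -132.8    2. ] 0.391 4801
t 2.65 pos [ 412.  -143.2  101.2] yang -90.08 q7 -1.4 grip 1.0
dx 0.0922 dy -0.0002 dz 0.0011 wx -0.0014  (wy -0.0009 wz -0.0004) dist 92
```

View pics/w2_fit.png

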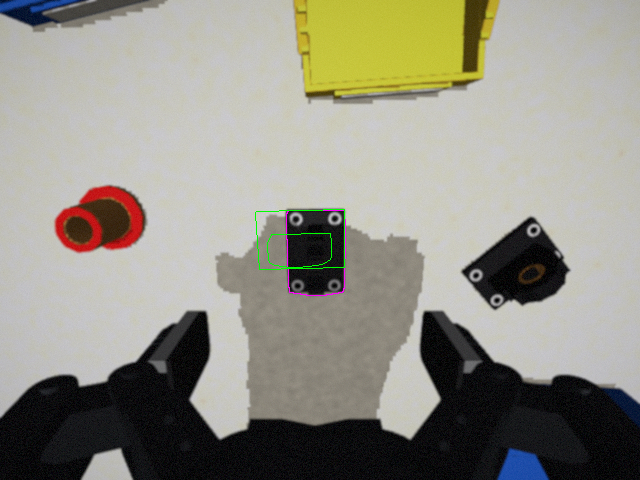

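A is centred between the fingers at (316,252) and square to the jaws. The green fit is wrong because of its yaw start value, so I'll refit with a better one.

```bash
sed -i "s/'A':((412,-143,0)/'A':((411,-143,1.57)/" f2.py; python3 f2.py w3 A,X
python3 - <<'E'
from h import *
st=arm.sense(); C=cam('wrist',st)
P=back(C,[[296,219],[334,218],[334,285],[297,286]],6); print(P.round(1),P.mean(0).round(1))
P=back(C,[[533,230],[476,275],[497,300]],6); print(P.round(1), ((P[0]+P[2])/2).round(1))
d=P[0]-P[1]; print(np.degrees(np.arctan2(d[1],d[0])), np.linalg.norm(d)); d=P[2]-P[1]; print(np.degrees(np.arctan2(d[1],d[0])),np.linalg.norm(d))
E
```

```text
2.65 [ 412.  -143.2  101.2] 0.0204
A [ 410.2 -142.7  159.2] 0.031 4713
X [435.1  -2. ] 0.06 4478
[[ 436.4 -130.     6. ]
 [ 437.1 -155.8    6. ]
 [ 388.3 -156.5    6. ]
 [ 387.6 -130.     6. ]] [ 412.3 -143.1    6. ]
[[ 428.6 -293.2    6. ]
 [ 395.7 -257.8    6. ]
 [ 376.2 -275.7    6. ]] [ 402.4 -284.5    6. ]
-47.120580605648875 48.39313933814667
-137.35313446163613 26.47935523787043
```

```bash
python3 -m pendant '[{"jaw":1,"dx":0.05,"dy":0,"dz":0,"wx":0,"wy":0,"wz":0},{"jaw":1,"dx":0.085,"dy":0,"dz":0,"wx":0,"wy":0,"wz":0},{"jaw":1,"dx":0.091,"dy":0,"dz":0,"wx":0,"wy":0,"wz":0},{"jaw":-1,"dx":0.091,"dy":0,"dz":0,"wx":0,"wy":0,"wz":0},{"jaw":-1,"dx":0.091,"dy":0,"dz":0,"wx":0,"wy":0,"wz":0},{"jaw":-1,"dx":0.091,"dy":0,"dz":0,"wx":0,"wy":0,"wz":0},{"jaw":-1,"dx":0.091,"dy":0,"dz":0,"wx":0,"wy":0,"wz":0},{"jaw":-1,"dx":0.091,"dy":0,"dz":0,"wx":0,"wy":0,"wz":0},{"jaw":-1,"dx":0.091,"dy":0,"dz":0,"wx":0,"wy":0,"wz":0},{"jaw":-1,"dx":0.091,"dy":0,"dz":0,"wx":0,"wy":0,"wz":0}]' 40
```

```text
time: 3.7
eef_pos: [411.6, -142.6, 9.7]
tcp_rot: [0.707, -0.0, -0.707, -0.0]
ft_force: [-2.5, -1.2, 10.8]
grip_width: 0.114
```

```bash
python3 -m pendant '[{"jaw":-1,"dx":-0.05,"dy":0,"dz":0,"wx":0,"wy":0,"wz":0},{"jaw":-1,"dx":-0.1,"dy":0,"dz":0,"wx":0,"wy":0,"wz":0},{"jaw":-1,"dx":-0.14,"dy":-0.03,"dz":-0.05,"wx":-0.149,"wy":0,"wz":0},{"jaw":-1,"dx":-0.14,"dy":-0.05,"dz":-0.09,"wx":-0.298,"wy":0,"wz":0},{"jaw":-1,"dx":-0.14,"dy":-0.07,"dz":-0.13,"wx":-0.447,"wy":0,"wz":0},{"jaw":-1,"dx":-0.14,"dy":-0.09,"dz":-0.17,"wx":-0.596,"wy":0,"wz":0},{"jaw":-1,"dx":-0.14,"dy":-0.11,"dz":-0.2,"wx":-0.745,"wy":0,"wz":0},{"jaw":-1,"dx":-0.14,"dy":-0.125,"dz":-0.23,"wx":-0.894,"wy":0,"wz":0},{"jaw":-1,"dx":-0.14,"dy":-0.143,"dz":-0.262,"wx":-1.043,"wy":0,"wz":0},{"jaw":-1,"dx":-0.14,"dy":-0.143,"dz":-0.262,"wx":-1.19,"wy":0,"wz":0},{"jaw":-1,"dx":-0.14,"dy":-0.143,"dz":-0.262,"wx":-1.34,"wy":0,"wz":0},{"jaw":-1,"dx":-0.14,"dy":-0.143,"dz":-0.262,"wx":-1.49,"wy":0,"wz":0}]'
python3 -c "
from h import *
go(673.3,0,150,11.7)"
```

```text
time: 4.9
eef_pos: [673.1, 0.8, 148.8]
tcp_rot: [-0.518, -0.481, 0.519, -0.481]
ft_force: [-0.4, -0.7, -1.0]
grip_width: 0.113
t 4.9 pos [673.1   0.8 148.8] yang -4.27 q7 -0.4 grip 0.113
dx -0.0012 dy 0.0003 dz 0.0008 wx -0.2788  (wy -0.0001 wz 0.0010) dist 1
```

```bash
python3 -m pendant '[{"jaw":-1,"dx":0,"dy":0,"dz":0.001,"wx":-0.149,"wy":0,"wz":0},{"jaw":-1,"dx":0,"dy":0,"dz":0.001,"wx":-0.279,"wy":0,"wz":0},{"jaw":-1,"dx":0,"dy":0,"dz":0.001,"wx":-0.279,"wy":0,"wz":0}]'
python3 f2.py w4 blue
```

```text
time: 5.2
eef_pos: [672.9, -0.7, 148.9]
tcp_rot: [0.447, 0.548, -0.448, 0.547]
ft_force: [-0.4, -1.2, 0.0]
grip_width: 0.114
5.2 [672.9  -0.7 148.9] 0.1486
blue [636.1  -7.3  20. ] 0.263 22967
```

View pics/w4_fit.png

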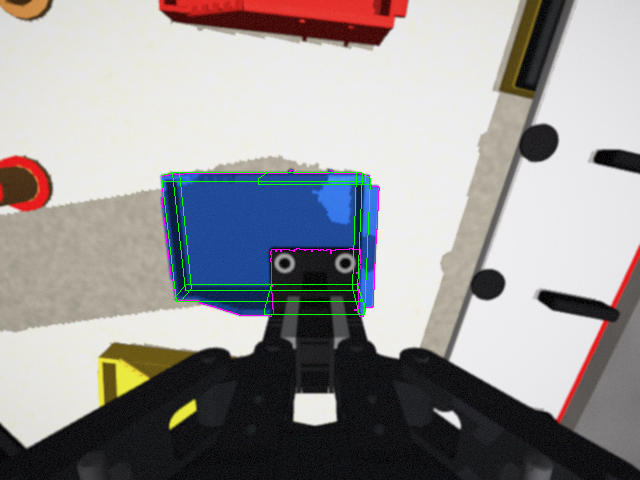

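Run:
```python
from h import *
st=arm.sense(); C=cam('wrist',st)
P=back(C,[[378,186],[374,306]],50); Q=back(C,[[163,176],[177,300]],26); W=back(C,[[200,173],[240,173],[350,172]],[26,26,50][0:1]*3) 
R=Ro.from_euler('z',0.204).as_matrix()
for X in (P,Q,W): print(((X-[640,-7,0])@R).round(1))
print(((back(C,[[350,172]],50)-[640,-7,0])@R).round(1))
go(640+32*.979,-7+32*.2026,60,11.7)
```

```text
[[ 77.   44.9  50. ]
 [ 77.7 -43.1  50. ]]
[[-76.7  50.9  26. ]
 [-78.  -48.   26. ]]
[[-49.2  52.8  26. ]
 [-19.9  52.5  26. ]
 [ 60.3  52.4  26. ]]
[[58.1 54.2 50. ]]
t 5.25 pos [ 6.73e+02 -6.00e-01  1.49e+02] yang 11.17 q7 -0.16 grip 0.116
dx 0.0890 dy -0.0015 dz -0.0004 wx -0.0092  (wy -0.0005 wz 0.0007) dist 89
```

```bash
python3 -m pendant '[{"jaw":-1,"dx":0.05,"dy":-0.0015,"dz":0,"wx":-0.009,"wy":0,"wz":0},{"jaw":-1,"dx":0.09,"dy":-0.0015,"dz":0,"wx":-0.009,"wy":0,"wz":0},{"jaw":-1,"dx":0.115,"dy":-0.0015,"dz":0,"wx":-0.009,"wy":0,"wz":0},{"jaw":-1,"dx":0.125,"dy":-0.0015,"dz":0,"wx":-0.009,"wy":0,"wz":0},{"jaw":-1,"dx":0.13,"dy":-0.0015,"dz":0,"wx":-0.009,"wy":0,"wz":0},{"jaw":-1,"dx":0.134,"dy":-0.0015,"dz":0,"wx":-0.009,"wy":0,"wz":0},{"jaw":-1,"dx":0.135,"dy":-0.0015,"dz":0,"wx":-0.009,"wy":0,"wz":0}]'
```

```text
time: 5.95
eef_pos: [672.3, -0.6, 15.2]
tcp_rot: [0.446, 0.548, -0.446, 0.549]
ft_force: [0.4, 0.2, -0.6]
grip_width: 0.115
```

```bash
python3 -m pendant '[{"jaw":-1,"dx":0.001,"dy":0,"dz":0,"wx":0,"wy":0,"wz":0},{"jaw":-1,"dx":0.0015,"dy":0,"dz":0,"wx":0,"wy":0,"wz":0},{"jaw":-1,"dx":0.0015,"dy":0,"dz":0,"wx":0,"wy":0,"wz":0}]'
```

```text
time: 6.25
eef_pos: [672.4, -0.7, 13.9]
tcp_rot: [0.446, 0.548, -0.445, 0.549]
ft_force: [-1.5, -0.4, 5.7]
grip_width: 0.115
```

Contact with the floor (5.7 N). Now I'll release and rise.

```bash
python3 -m pendant '[{"jaw":-0.3,"dx":0,"dy":0,"dz":0,"wx":0,"wy":0,"wz":0},{"jaw":-0.3,"dx":0,"dy":0,"dz":0,"wx":0,"wy":0,"wz":0},{"jaw":-0.3,"dx":0,"dy":0,"dz":0,"wx":0,"wy":0,"wz":0},{"jaw":-0.3,"dx":-0.005,"dy":0,"dz":0,"wx":0,"wy":0,"wz":0},{"jaw":-0.3,"dx":-0.03,"dy":0,"dz":0,"wx":0,"wy":0,"wz":0},{"jaw":-0.3,"dx":-0.07,"dy":0,"dz":0,"wx":0,"wy":0,"wz":0},{"jaw":-0.3,"dx":-0.12,"dy":0,"dz":0,"wx":0,"wy":0,"wz":0},{"jaw":0,"dx":-0.15,"dy":0,"dz":0,"wx":0,"wy":0,"wz":0},{"jaw":0,"dx":-0.15,"dy":0,"dz":0,"wx":0,"wy":0,"wz":0}]'
python3 -c "
from h import *
cv2.imwrite('pics/w5.png',eyes.grab_frame('wrist'))
go(402,-284,150,43)"
```

```text
time: 7.15
eef_pos: [673.7, -0.3, 168.0]
tcp_rot: [0.447, 0.547, -0.444, 0.551]
ft_force: [0.2, 0.1, 0.3]
grip_width: 0.498
t 7.2 pos [ 6.727e+02 -6.000e-01  1.653e+02] yang 11.85 q7 -0.14 grip 0.501
dx 0.0144 dy -0.3232 dz 0.2218 wx -0.5436  (wy 0.0010 wz -0.0035) dist 392
```

View pics/w5.png

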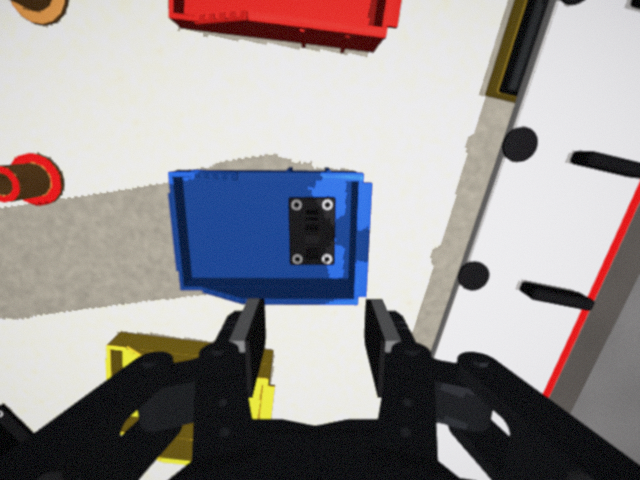

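A stands upright in the rear half of the blue bin at (313,231), clear of the walls. Next is B.

```bash
python3 -m pendant '[{"jaw":0.3,"dx":0.014,"dy":-0.323,"dz":0.222,"wx":-0.544,"wy":0,"wz":0},{"jaw":0.3,"dx":0.014,"dy":-0.323,"dz":0.222,"wx":-0.544,"wy":0,"wz":0},{"jaw":0.3,"dx":0.014,"dy":-0.323,"dz":0.222,"wx":-0.544,"wy":0,"wz":0},{"jaw":0.3,"dx":0.014,"dy":-0.323,"dz":0.222,"wx":-0.544,"wy":0,"wz":0},{"jaw":0.3,"dx":0.014,"dy":-0.323,"dz":0.222,"wx":-0.544,"wy":0,"wz":0},{"jaw":0.3,"dx":0.014,"dy":-0.323,"dz":0.222,"wx":-0.544,"wy":0,"wz":0},{"jaw":0.3,"dx":0.014,"dy":-0.323,"dz":0.222,"wx":-0.544,"wy":0,"wz":0},{"jaw":0.3,"dx":0.014,"dy":-0.323,"dz":0.222,"wx":-0.544,"wy":0,"wz":0},{"jaw":0.3,"dx":0.05,"dy":-0.323,"dz":0.222,"wx":-0.544,"wy":0,"wz":0},{"jaw":0.3,"dx":0.055,"dy":-0.323,"dz":0.222,"wx":-0.544,"wy":0,"wz":0},{"jaw":0.3,"dx":0.055,"dy":-0.323,"dz":0.222,"wx":-0.544,"wy":0,"wz":0}]'
sed -i "s/'B':((402,-282,.72)/'B':((402,-284,.75)/" f2.py; python3 f2.py w6 B
python3 -c "
from h import *
go(402,-284,9.5,43)"
```

```text
time: 8.3
eef_pos: [401.3, -282.9, 107.1]
tcp_rot: [0.282, 0.65, -0.281, 0.648]
ft_force: [-0.5, 0.9, 1.2]
grip_width: 0.649
8.3 [ 401.3 -282.9  107.1] 0.0289
B [ 402.  -282.7   74.5] 0.037 4496
t 8.35 pos [ 402. -283.  108.] yang 43.16 q7 0.93 grip 0.65
dx 0.0985 dy -0.0008 dz 0.0008 wx 0.0028  (wy -0.0012 wz -0.0008) dist 99
```

View pics/w6_fit.png

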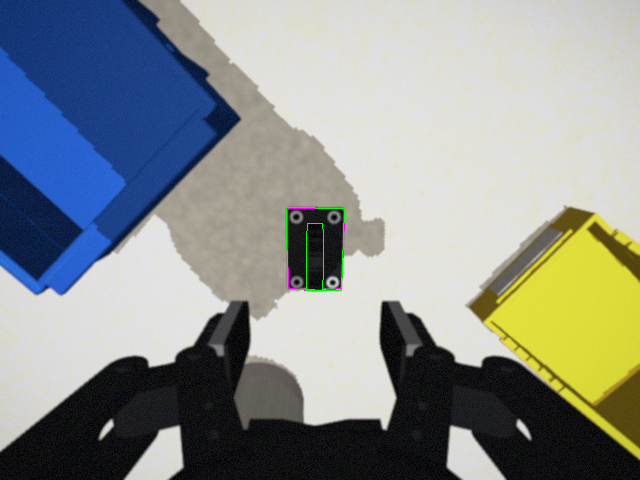

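B at (316,249) is square and centred between the fingers, and the bottle at (270,390) is clear. Descending to grip.

```bash
python3 -m pendant '[{"jaw":0.3,"dx":0.05,"dy":0,"dz":0,"wx":0,"wy":0,"wz":0},{"jaw":0.3,"dx":0.088,"dy":0,"dz":0,"wx":0,"wy":0,"wz":0},{"jaw":0.3,"dx":0.0975,"dy":0,"dz":0,"wx":0,"wy":0,"wz":0},{"jaw":-1,"dx":0.0975,"dy":0,"dz":0,"wx":0,"wy":0,"wz":0},{"jaw":-1,"dx":0.0975,"dy":0,"dz":0,"wx":0,"wy":0,"wz":0},{"jaw":-1,"dx":0.0975,"dy":0,"dz":0,"wx":0,"wy":0,"wz":0},{"jaw":-1,"dx":0.0975,"dy":0,"dz":0,"wx":0,"wy":0,"wz":0},{"jaw":-1,"dx":0.0975,"dy":0,"dz":0,"wx":0,"wy":0,"wz":0},{"jaw":-1,"dx":0.0975,"dy":0,"dz":0,"wx":0,"wy":0,"wz":0}]' 40
python3 -c "
from h import *
go(640-34*.979,-6-34*.2026,150,11.7)"
```

```text
time: 9.25
eef_pos: [402.2, -284.9, 11.9]
tcp_rot: [0.282, 0.648, -0.282, 0.649]
ft_force: [-0.8, 2.2, 13.2]
grip_width: 0.111
t 9.25 pos [ 402.2 -284.9   11.9] yang 43.02 q7 0.78 grip 0.111
dx -0.1382 dy 0.3351 dz -0.0590 wx 0.5467  (wy 0.0026 wz -0.0002) dist 367
```

```bash
python3 -m pendant '[{"jaw":-1,"dx":-0.05,"dy":0,"dz":0,"wx":0,"wy":0,"wz":0},{"jaw":-1,"dx":-0.1,"dy":0,"dz":0,"wx":0,"wy":0,"wz":0},{"jaw":-1,"dx":-0.138,"dy":0.03,"dz":0,"wx":0.1,"wy":0,"wz":0},{"jaw":-1,"dx":-0.138,"dy":0.335,"dz":-0.059,"wx":0.547,"wy":0,"wz":0},{"jaw":-1,"dx":-0.138,"dy":0.335,"dz":-0.059,"wx":0.547,"wy":0,"wz":0},{"jaw":-1,"dx":-0.138,"dy":0.335,"dz":-0.059,"wx":0.547,"wy":0,"wz":0},{"jaw":-1,"dx":-0.138,"dy":0.335,"dz":-0.059,"wx":0.547,"wy":0,"wz":0},{"jaw":-1,"dx":-0.138,"dy":0.335,"dz":-0.059,"wx":0.547,"wy":0,"wz":0},{"jaw":-1,"dx":-0.138,"dy":0.335,"dz":-0.059,"wx":0.547,"wy":0,"wz":0},{"jaw":-1,"dx":-0.138,"dy":0.335,"dz":-0.059,"wx":0.547,"wy":0,"wz":0},{"jaw":-1,"dx":-0.138,"dy":0.335,"dz":-0.059,"wx":0.547,"wy":0,"wz":0},{"jaw":-1,"dx":-0.138,"dy":0.335,"dz":-0.059,"wx":0.547,"wy":0,"wz":0}]'
python3 -c "
from h import *
cv2.imwrite('pics/w7.png',eyes.grab_frame('wrist'))
go(640-34*.979,-6-34*.2026,17,11.7)"
```

```text
time: 10.45
eef_pos: [605.9, -12.2, 148.8]
tcp_rot: [0.446, 0.548, -0.446, 0.549]
ft_force: [-0.3, -1.4, -0.2]
grip_width: 0.111
t 10.5 pos [605.6 -13.3 148.7] yang 11.67 q7 -0.16 grip 0.111
dx 0.1317 dy 0.0012 dz -0.0002 wx -0.0006  (wy 0.0005 wz 0.0000) dist 132
```

View pics/w7.png

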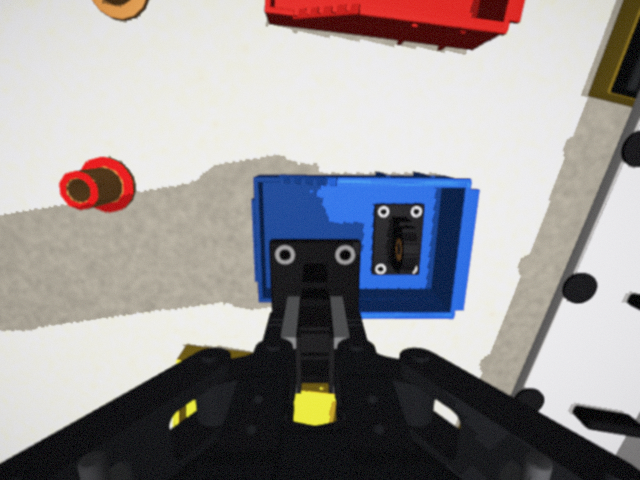

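B is held level at (315,270), and A stands in the rear half at (398,240). Lowering B into the front half.

```bash
python3 -m pendant '[{"jaw":-1,"dx":0.05,"dy":0.001,"dz":0,"wx":0,"wy":0,"wz":0},{"jaw":-1,"dx":0.09,"dy":0.001,"dz":0,"wx":0,"wy":0,"wz":0},{"jaw":-1,"dx":0.115,"dy":0.001,"dz":0,"wx":0,"wy":0,"wz":0},{"jaw":-1,"dx":0.125,"dy":0.001,"dz":0,"wx":0,"wy":0,"wz":0},{"jaw":-1,"dx":0.13,"dy":0.001,"dz":0,"wx":0,"wy":0,"wz":0},{"jaw":-1,"dx":0.131,"dy":0.001,"dz":0,"wx":0,"wy":0,"wz":0},{"jaw":-1,"dx":0.131,"dy":0.001,"dz":0,"wx":0,"wy":0,"wz":0}]'
```

```text
time: 11.2
eef_pos: [607.6, -12.6, 18.5]
tcp_rot: [0.447, 0.548, -0.446, 0.549]
ft_force: [-0.3, -0.3, 0.2]
grip_width: 0.113
```

```bash
python3 -m pendant '[{"jaw":-1,"dx":0.001,"dy":0,"dz":0,"wx":0,"wy":0,"wz":0},{"jaw":-1,"dx":0.002,"dy":0,"dz":0,"wx":0,"wy":0,"wz":0},{"jaw":-1,"dx":0.002,"dy":0,"dz":0,"wx":0,"wy":0,"wz":0}]'
```

```text
time: 11.5
eef_pos: [607.4, -12.4, 15.9]
tcp_rot: [0.447, 0.548, -0.446, 0.549]
ft_force: [-0.2, -0.2, 4.2]
grip_width: 0.11
```

```bash
python3 -m pendant '[{"jaw":-1,"dx":0.0005,"dy":0,"dz":0,"wx":0,"wy":0,"wz":0},{"jaw":-1,"dx":0.0005,"dy":0,"dz":0,"wx":0,"wy":0,"wz":0}]'; python3 -m pendant '[{"jaw":-0.3,"dx":0,"dy":0,"dz":0,"wx":0,"wy":0,"wz":0},{"jaw":-0.3,"dx":0,"dy":0,"dz":0,"wx":0,"wy":0,"wz":0},{"jaw":-0.3,"dx":0,"dy":0,"dz":0,"wx":0,"wy":0,"wz":0},{"jaw":-0.3,"dx":-0.005,"dy":0,"dz":0,"wx":0,"wy":0,"wz":0},{"jaw":-0.3,"dx":-0.03,"dy":0,"dz":0,"wx":0,"wy":0,"wz":0},{"jaw":-0.3,"dx":-0.07,"dy":0,"dz":0,"wx":0,"wy":0,"wz":0},{"jaw":-0.3,"dx":-0.12,"dy":0,"dz":0,"wx":0,"wy":0,"wz":0},{"jaw":0,"dx":-0.14,"dy":0,"dz":0,"wx":0,"wy":0,"wz":0},{"jaw":0,"dx":-0.14,"dy":0,"dz":0,"wx":0,"wy":0,"wz":0}]'
python3 -c "
from h import *
cv2.imwrite('pics/w8.png',eyes.grab_frame('wrist'))
go(435.5,137,115,11.7)"
```

```text
time: 11.7
eef_pos: [607.4, -12.4, 15.9]
tcp_rot: [0.447, 0.548, -0.446, 0.549]
ft_force: [-4.5, -0.6, 14.7]
grip_width: 0.115
time: 12.6
eef_pos: [608.3, -12.2, 158.4]
tcp_rot: [0.447, 0.547, -0.446, 0.55]
ft_force: [-0.1, 1.1, -1.1]
grip_width: 0.495
t 12.65 pos [607.4 -12.5 156.3] yang 11.68 q7 -0.16 grip 0.499
dx 0.0408 dy -0.1382 dz -0.1812 wx -0.0004  (wy 0.0010 wz -0.0023) dist 232
```

View pics/w8.png

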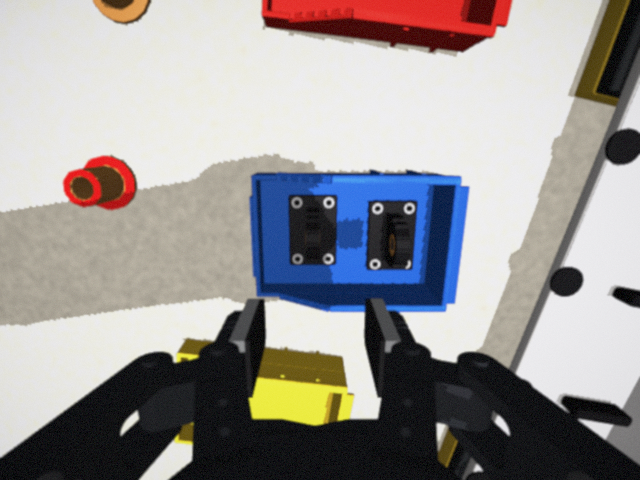

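Both brackets stand in the blue bin at (313,230) and (392,235), apart from each other and clear of the walls. Next is the sound bush.

```bash
python3 -m pendant '[{"jaw":0.4,"dx":0,"dy":-0.138,"dz":-0.181,"wx":0,"wy":0,"wz":0},{"jaw":0.4,"dx":0,"dy":-0.138,"dz":-0.181,"wx":0,"wy":0,"wz":0},{"jaw":0.4,"dx":0,"dy":-0.138,"dz":-0.181,"wx":0,"wy":0,"wz":0},{"jaw":0.4,"dx":0.04,"dy":-0.138,"dz":-0.181,"wx":0,"wy":0,"wz":0},{"jaw":0.4,"dx":0.04,"dy":-0.138,"dz":-0.181,"wx":0,"wy":0,"wz":0},{"jaw":0.4,"dx":0.04,"dy":-0.138,"dz":-0.181,"wx":0,"wy":0,"wz":0},{"jaw":0.4,"dx":0.04,"dy":-0.138,"dz":-0.181,"wx":0,"wy":0,"wz":0}]'
python3 f2.py w9 G
python3 -c "
from h import *
go(435.5,137,10.5,11.7)"
```

```text
time: 13.35
eef_pos: [434.3, 137.1, 114.1]
tcp_rot: [0.446, 0.549, -0.447, 0.548]
ft_force: [0.2, 0.3, -0.3]
grip_width: 0.698
13.35 [434.3 137.1 114.1] 0.0306
G [436.2 135.5] 0.06 2871
t 13.4 pos [435.2 136.7 114.5] yang 11.69 q7 -0.51 grip 0.697
dx 0.1040 dy 0.0005 dz -0.0002 wx -0.0002  (wy -0.0002 wz 0.0007) dist 104
```

View pics/w9_fit.png

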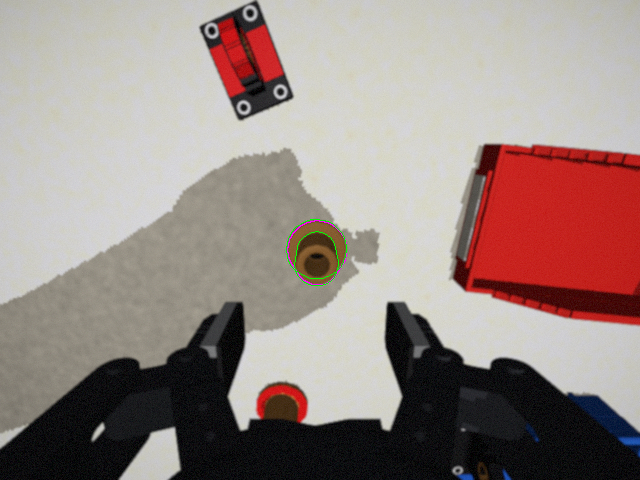

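The sound bush at (316,252) is unpainted and centred. Gripping it.

```bash
python3 -m pendant '[{"jaw":0.4,"dx":0.05,"dy":0.001,"dz":0.001,"wx":0,"wy":0,"wz":0},{"jaw":0.4,"dx":0.09,"dy":0.001,"dz":0.001,"wx":0,"wy":0,"wz":0},{"jaw":0.4,"dx":0.103,"dy":0.001,"dz":0.001,"wx":0,"wy":0,"wz":0},{"jaw":-1,"dx":0.103,"dy":0.001,"dz":0.001,"wx":0,"wy":0,"wz":0},{"jaw":-1,"dx":0.103,"dy":0.001,"dz":0.001,"wx":0,"wy":0,"wz":0},{"jaw":-1,"dx":0.103,"dy":0.001,"dz":0.001,"wx":0,"wy":0,"wz":0},{"jaw":-1,"dx":0.103,"dy":0.001,"dz":0.001,"wx":0,"wy":0,"wz":0},{"jaw":-1,"dx":0.103,"dy":0.001,"dz":0.001,"wx":0,"wy":0,"wz":0}]' 40
python3 -c "
from h import *
go(592,-183,165,4)"
```

```text
time: 14.2
eef_pos: [437.3, 136.3, 13.3]
tcp_rot: [0.447, 0.548, -0.446, 0.549]
ft_force: [-1.7, 0.4, 12.2]
grip_width: 0.318
t 14.2 pos [437.3 136.3  13.3] yang 11.67 q7 -0.69 grip 0.318
dx -0.1514 dy 0.0873 dz 0.3441 wx 0.1339  (wy 0.0002 wz -0.0025) dist 386
```

```bash
python3 -m pendant '[{"jaw":-1,"dx":-0.05,"dy":0,"dz":0,"wx":0,"wy":0,"wz":0},{"jaw":-1,"dx":-0.1,"dy":0,"dz":0,"wx":0,"wy":0,"wz":0},{"jaw":-1,"dx":-0.145,"dy":0,"dz":0.02,"wx":0,"wy":0,"wz":0},{"jaw":-1,"dx":-0.151,"dy":0.088,"dz":0.344,"wx":0.134,"wy":0,"wz":0},{"jaw":-1,"dx":-0.151,"dy":0.088,"dz":0.344,"wx":0.134,"wy":0,"wz":0},{"jaw":-1,"dx":-0.151,"dy":0.088,"dz":0.344,"wx":0.134,"wy":0,"wz":0},{"jaw":-1,"dx":-0.151,"dy":0.088,"dz":0.344,"wx":0.134,"wy":0,"wz":0},{"jaw":-1,"dx":-0.151,"dy":0.088,"dz":0.344,"wx":0.134,"wy":0,"wz":0},{"jaw":-1,"dx":-0.151,"dy":0.088,"dz":0.344,"wx":0.134,"wy":0,"wz":0},{"jaw":-1,"dx":-0.151,"dy":0.088,"dz":0.344,"wx":0.134,"wy":0,"wz":0},{"jaw":-1,"dx":-0.151,"dy":0.088,"dz":0.344,"wx":0.134,"wy":0,"wz":0},{"jaw":-1,"dx":-0.151,"dy":0.088,"dz":0.344,"wx":0.134,"wy":0,"wz":0}]'
python3 -c "
from h import *
cv2.imwrite('pics/w10.png',eyes.grab_frame('wrist'))
go(593,-183,20,4)"
```

```text
time: 15.4
eef_pos: [592.1, -183.5, 163.4]
tcp_rot: [0.483, 0.517, -0.482, 0.517]
ft_force: [0.7, 1.5, -1.0]
grip_width: 0.323
t 15.45 pos [ 591.9 -182.5  163.5] yang 4.02 q7 0.02 grip 0.318
dx 0.1435 dy 0.0009 dz 0.0006 wx 0.0004  (wy -0.0003 wz -0.0005) dist 143
```

View pics/w10.png

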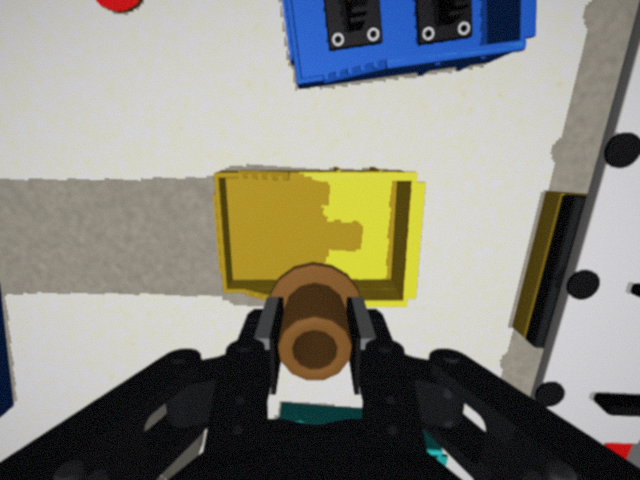

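The bush is held upright over the middle of the yellow bin, whose floor spans columns 230–390. Lowering.

```bash
python3 -m pendant '[{"jaw":-1,"dx":0.05,"dy":0.001,"dz":0,"wx":0,"wy":0,"wz":0},{"jaw":-1,"dx":0.095,"dy":0.001,"dz":0,"wx":0,"wy":0,"wz":0},{"jaw":-1,"dx":0.125,"dy":0.001,"dz":0,"wx":0,"wy":0,"wz":0},{"jaw":-1,"dx":0.138,"dy":0.001,"dz":0,"wx":0,"wy":0,"wz":0},{"jaw":-1,"dx":0.143,"dy":0.001,"dz":0,"wx":0,"wy":0,"wz":0},{"jaw":-1,"dx":0.1445,"dy":0.001,"dz":0,"wx":0,"wy":0,"wz":0},{"jaw":-1,"dx":0.1445,"dy":0.001,"dz":0,"wx":0,"wy":0,"wz":0}]'
```

```text
time: 16.15
eef_pos: [593.9, -182.9, 19.8]
tcp_rot: [0.482, 0.517, -0.482, 0.518]
ft_force: [-0.5, 0.3, -0.6]
grip_width: 0.314
```

```bash
python3 -m pendant '[{"jaw":-1,"dx":0.001,"dy":0,"dz":0,"wx":0,"wy":0,"wz":0},{"jaw":-1,"dx":0.0022,"dy":0,"dz":0,"wx":0,"wy":0,"wz":0},{"jaw":-1,"dx":0.0022,"dy":0,"dz":0,"wx":0,"wy":0,"wz":0}]'
```

```text
time: 16.45
eef_pos: [593.7, -183.1, 17.4]
tcp_rot: [0.482, 0.517, -0.482, 0.518]
ft_force: [-2.9, 0.5, 12.1]
grip_width: 0.317
```

Floor contact at 12 N. Releasing, opening only part way.

```bash
python3 -m pendant '[{"jaw":0,"dx":0,"dy":0,"dz":0,"wx":0,"wy":0,"wz":0},{"jaw":0,"dx":0,"dy":0,"dz":0,"wx":0,"wy":0,"wz":0},{"jaw":0,"dx":0,"dy":0,"dz":0,"wx":0,"wy":0,"wz":0},{"jaw":0,"dx":-0.005,"dy":0,"dz":0,"wx":0,"wy":0,"wz":0},{"jaw":0,"dx":-0.03,"dy":0,"dz":0,"wx":0,"wy":0,"wz":0},{"jaw":0,"dx":-0.07,"dy":0,"dz":0,"wx":0,"wy":0,"wz":0},{"jaw":0,"dx":-0.12,"dy":0,"dz":0,"wx":0,"wy":0,"wz":0},{"jaw":0,"dx":-0.145,"dy":0,"dz":0,"wx":0,"wy":0,"wz":0},{"jaw":0,"dx":-0.145,"dy":0,"dz":0,"wx":0,"wy":0,"wz":0}]'
python3 -c "
from h import *
cv2.imwrite('pics/w11.png',eyes.grab_frame('wrist'))
go(369,250,115,34)"
```

```text
time: 17.35
eef_pos: [594.8, -183.1, 165.4]
tcp_rot: [0.483, 0.515, -0.481, 0.519]
ft_force: [0.6, -0.3, -0.4]
grip_width: 0.502
t 17.4 pos [ 593.8 -183.1  163. ] yang 4.0 q7 0.02 grip 0.501
dx 0.0469 dy -0.1942 dz -0.4478 wx -0.5235  (wy 0.0015 wz -0.0026) dist 490
```

View pics/w11.png

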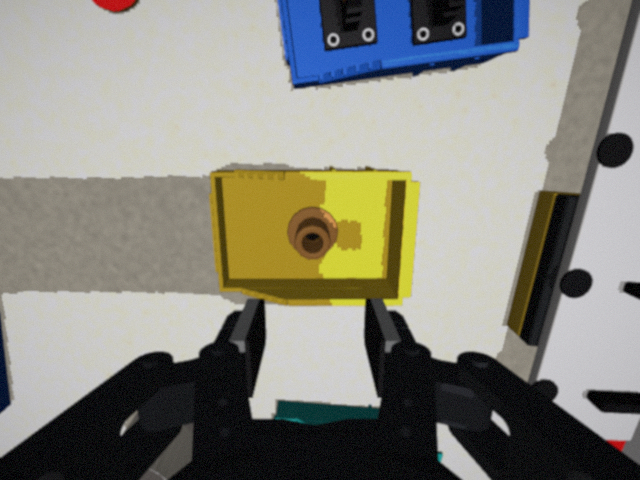

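The sound bush stands mid-floor in the yellow bin at (313,233). Next is the reject bracket.

```bash
python3 -m pendant '[{"jaw":0.4,"dx":0,"dy":-0.194,"dz":-0.448,"wx":-0.524,"wy":0,"wz":0},{"jaw":0.4,"dx":0,"dy":-0.194,"dz":-0.448,"wx":-0.524,"wy":0,"wz":0},{"jaw":0.4,"dx":0,"dy":-0.194,"dz":-0.448,"wx":-0.524,"wy":0,"wz":0},{"jaw":0.4,"dx":0,"dy":-0.194,"dz":-0.448,"wx":-0.524,"wy":0,"wz":0},{"jaw":0.4,"dx":0,"dy":-0.194,"dz":-0.448,"wx":-0.524,"wy":0,"wz":0},{"jaw":0.4,"dx":0,"dy":-0.194,"dz":-0.448,"wx":-0.524,"wy":0,"wz":0},{"jaw":0.4,"dx":0,"dy":-0.194,"dz":-0.448,"wx":-0.524,"wy":0,"wz":0},{"jaw":0.4,"dx":0.02,"dy":-0.194,"dz":-0.448,"wx":-0.524,"wy":0,"wz":0},{"jaw":0.4,"dx":0.047,"dy":-0.194,"dz":-0.448,"wx":-0.524,"wy":0,"wz":0},{"jaw":0.4,"dx":0.047,"dy":-0.194,"dz":-0.448,"wx":-0.524,"wy":0,"wz":0},{"jaw":0.4,"dx":0.047,"dy":-0.194,"dz":-0.448,"wx":-0.524,"wy":0,"wz":0},{"jaw":0.4,"dx":0.047,"dy":-0.194,"dz":-0.448,"wx":-0.524,"wy":0,"wz":0}]'
sed -i "s/'R':((367,249,.6)/'R':((369,250,.6)/" f2.py; python3 f2.py w12 R
python3 -c "
from h import *
go(369,250,10.5,34)"
```

```text
time: 18.6
eef_pos: [366.9, 251.2, 113.2]
tcp_rot: [0.33, 0.626, -0.331, 0.624]
ft_force: [-0.1, -0.3, 0.3]
grip_width: 0.704
18.6 [366.9 251.2 113.2] 0.0639
R [367.7 248.2  58.8] 0.028 4320
t 18.65 pos [367.9 250.2 113.6] yang 34.07 q7 -0.48 grip 0.695
dx 0.1031 dy 0.0009 dz 0.0008 wx 0.0013  (wy -0.0004 wz 0.0013) dist 103
```

View pics/w12_fit.png

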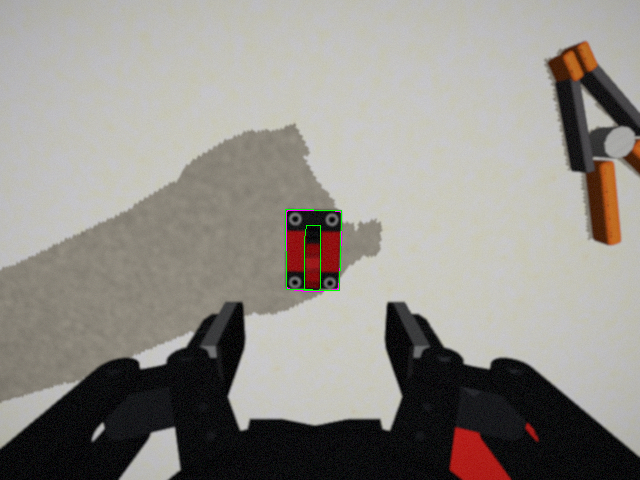

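The painted bracket at (313,250) is square to the jaws. Gripping it.

```bash
python3 -m pendant '[{"jaw":0.4,"dx":0.05,"dy":-0.001,"dz":0.001,"wx":0,"wy":0,"wz":0},{"jaw":0.4,"dx":0.09,"dy":-0.001,"dz":0.001,"wx":0,"wy":0,"wz":0},{"jaw":0.4,"dx":0.102,"dy":-0.001,"dz":0.001,"wx":0,"wy":0,"wz":0},{"jaw":-1,"dx":0.102,"dy":-0.001,"dz":0.001,"wx":0,"wy":0,"wz":0},{"jaw":-1,"dx":0.102,"dy":-0.001,"dz":0.001,"wx":0,"wy":0,"wz":0},{"jaw":-1,"dx":0.102,"dy":-0.001,"dz":0.001,"wx":0,"wy":0,"wz":0},{"jaw":-1,"dx":0.102,"dy":-0.001,"dz":0.001,"wx":0,"wy":0,"wz":0},{"jaw":-1,"dx":0.102,"dy":-0.001,"dz":0.001,"wx":0,"wy":0,"wz":0},{"jaw":-1,"dx":0.102,"dy":-0.001,"dz":0.001,"wx":0,"wy":0,"wz":0}]' 40
python3 -c "
from h import *
go(616+34,192+34*.09,165,5.2)"
```

```text
time: 19.55
eef_pos: [369.0, 249.3, 13.5]
tcp_rot: [0.332, 0.624, -0.331, 0.625]
ft_force: [-0.4, -4.3, 15.8]
grip_width: 0.11
t 19.55 pos [369.  249.3  13.5] yang 34.01 q7 -0.68 grip 0.11
dx -0.1509 dy 0.2030 dz 0.2023 wx 0.5028  (wy 0.0010 wz -0.0022) dist 324
```

```bash
python3 -m pendant '[{"jaw":-1,"dx":-0.05,"dy":0,"dz":0,"wx":0,"wy":0,"wz":0},{"jaw":-1,"dx":-0.1,"dy":0,"dz":0,"wx":0,"wy":0,"wz":0},{"jaw":-1,"dx":-0.145,"dy":0.01,"dz":0.01,"wx":0.1,"wy":0,"wz":0},{"jaw":-1,"dx":-0.151,"dy":0.203,"dz":0.202,"wx":0.503,"wy":0,"wz":0},{"jaw":-1,"dx":-0.151,"dy":0.203,"dz":0.202,"wx":0.503,"wy":0,"wz":0},{"jaw":-1,"dx":-0.151,"dy":0.203,"dz":0.202,"wx":0.503,"wy":0,"wz":0},{"jaw":-1,"dx":-0.151,"dy":0.203,"dz":0.202,"wx":0.503,"wy":0,"wz":0},{"jaw":-1,"dx":-0.151,"dy":0.203,"dz":0.202,"wx":0.503,"wy":0,"wz":0},{"jaw":-1,"dx":-0.151,"dy":0.203,"dz":0.202,"wx":0.503,"wy":0,"wz":0},{"jaw":-1,"dx":-0.151,"dy":0.203,"dz":0.202,"wx":0.503,"wy":0,"wz":0},{"jaw":-1,"dx":-0.151,"dy":0.203,"dz":0.202,"wx":0.503,"wy":0,"wz":0},{"jaw":-1,"dx":-0.151,"dy":0.203,"dz":0.202,"wx":0.503,"wy":0,"wz":0}]'
python3 -c "
from h import *
cv2.imwrite('pics/w13.png',eyes.grab_frame('wrist'))
go(616+34,192+34*.09,19,5.2)"
```

```text
time: 20.75
eef_pos: [648.5, 195.8, 163.7]
tcp_rot: [0.477, 0.523, -0.476, 0.522]
ft_force: [-0.7, 0.4, -1.7]
grip_width: 0.11
t 20.8 pos [648.5 195.8 163.7] yang 5.27 q7 -0.58 grip 0.114
dx 0.1447 dy 0.0014 dz 0.0009 wx 0.0013  (wy -0.0002 wz -0.0003) dist 145
```

View pics/w13.png

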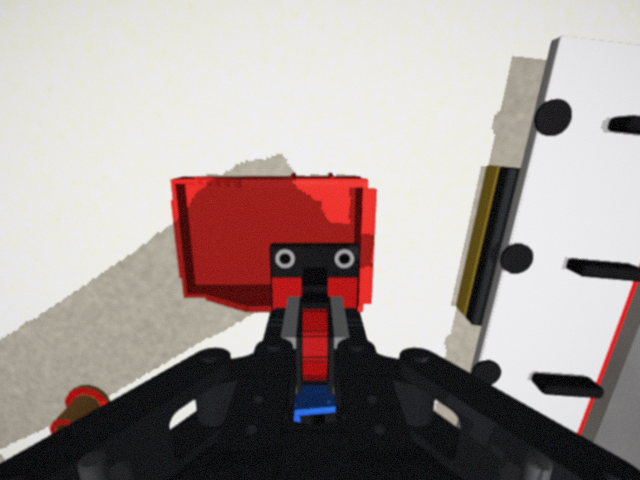

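Run:
```python
from h import *
st=arm.sense(); C=cam('wrist',st)
R=Ro.from_euler('z',0.092).as_matrix()
for uv,z in (([[376,189],[371,303]],50),([[172,180],[185,297]],26),([[200,178],[240,178]],26),([[340,177]],50)):
  print(((back(C,uv,z)-[616,192,0])@R).round(1))
```

```text
[[ 77.1  42.7  50. ]
 [ 77.5 -46.   50. ]]
[[-77.4  46.8  26. ]
 [-77.3 -51.8  26. ]]
[[-55.4  48.2  26. ]
 [-24.4  48.2  26. ]]
[[51.2 51.1 50. ]]
```

The bin pose agrees to about 2 mm. Lowering the bracket into the rear half.

```bash
python3 -m pendant '[{"jaw":-1,"dx":0.05,"dy":0,"dz":0.002,"wx":0,"wy":0,"wz":0},{"jaw":-1,"dx":0.095,"dy":0,"dz":0.002,"wx":0,"wy":0,"wz":0},{"jaw":-1,"dx":0.125,"dy":0,"dz":0.002,"wx":0,"wy":0,"wz":0},{"jaw":-1,"dx":0.138,"dy":0,"dz":0.002,"wx":0,"wy":0,"wz":0},{"jaw":-1,"dx":0.143,"dy":0,"dz":0.002,"wx":0,"wy":0,"wz":0},{"jaw":-1,"dx":0.146,"dy":0,"dz":0.002,"wx":0,"wy":0,"wz":0},{"jaw":-1,"dx":0.146,"dy":0,"dz":0.002,"wx":0,"wy":0,"wz":0}]'
```

```text
time: 21.5
eef_pos: [650.1, 193.6, 18.4]
tcp_rot: [0.477, 0.522, -0.476, 0.523]
ft_force: [-0.8, -0.5, -1.1]
grip_width: 0.108
```

```bash
python3 -m pendant '[{"jaw":-1,"dx":0.001,"dy":0,"dz":0,"wx":0,"wy":0,"wz":0},{"jaw":-1,"dx":0.0015,"dy":0,"dz":0,"wx":0,"wy":0,"wz":0},{"jaw":-1,"dx":0.0015,"dy":0,"dz":0,"wx":0,"wy":0,"wz":0}]'
```

```text
time: 21.8
eef_pos: [650.2, 193.7, 17.5]
tcp_rot: [0.477, 0.522, -0.476, 0.523]
ft_force: [-4.9, -1.9, 12.4]
grip_width: 0.116
```

```bash
python3 -m pendant '[{"jaw":-0.3,"dx":0,"dy":0,"dz":0,"wx":0,"wy":0,"wz":0},{"jaw":-0.3,"dx":0,"dy":0,"dz":0,"wx":0,"wy":0,"wz":0},{"jaw":-0.3,"dx":0,"dy":0,"dz":0,"wx":0,"wy":0,"wz":0},{"jaw":-0.3,"dx":-0.005,"dy":0,"dz":0,"wx":0,"wy":0,"wz":0},{"jaw":-0.3,"dx":-0.03,"dy":0,"dz":0,"wx":0,"wy":0,"wz":0},{"jaw":-0.3,"dx":-0.07,"dy":0,"dz":0,"wx":0,"wy":0,"wz":0},{"jaw":-0.3,"dx":-0.12,"dy":0,"dz":0,"wx":0,"wy":0,"wz":0},{"jaw":0,"dx":-0.145,"dy":0,"dz":0,"wx":0,"wy":0,"wz":0},{"jaw":0,"dx":-0.145,"dy":0,"dz":0,"wx":0,"wy":0,"wz":0}]'
python3 -c "
from h import *
cv2.imwrite('pics/w14.png',eyes.grab_frame('wrist'))
go(435.5,-3,115,5.2)"
```

```text
time: 22.7
eef_pos: [651.0, 194.2, 165.3]
tcp_rot: [0.479, 0.521, -0.475, 0.523]
ft_force: [-0.5, 0.1, -0.0]
grip_width: 0.499
t 22.75 pos [650.2 193.6 162.7] yang 5.21 q7 -0.58 grip 0.497
dx 0.0469 dy -0.2318 dz 0.1763 wx 0.0001  (wy -0.0004 wz -0.0032) dist 295
```

View pics/w14.png

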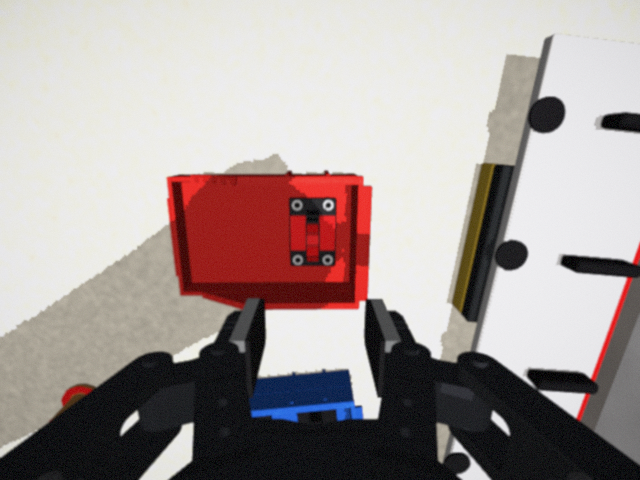

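The reject bracket stands in the rear half of the red bin at (313,232). Next is the reject bush.

```bash
python3 -m pendant '[{"jaw":0.4,"dx":0,"dy":-0.232,"dz":0.176,"wx":0,"wy":0,"wz":0},{"jaw":0.4,"dx":0,"dy":-0.232,"dz":0.176,"wx":0,"wy":0,"wz":0},{"jaw":0.4,"dx":0,"dy":-0.232,"dz":0.176,"wx":0,"wy":0,"wz":0},{"jaw":0.4,"dx":0,"dy":-0.232,"dz":0.176,"wx":0,"wy":0,"wz":0},{"jaw":0.4,"dx":0.02,"dy":-0.232,"dz":0.176,"wx":0,"wy":0,"wz":0},{"jaw":0.4,"dx":0.047,"dy":-0.232,"dz":0.176,"wx":0,"wy":0,"wz":0},{"jaw":0.4,"dx":0.047,"dy":-0.232,"dz":0.176,"wx":0,"wy":0,"wz":0},{"jaw":0.4,"dx":0.047,"dy":-0.232,"dz":0.176,"wx":0,"wy":0,"wz":0}]'
python3 f2.py w15 X
python3 -c "
from h import *
go(435.5,-3,11.5,5.2)"
```

```text
time: 23.55
eef_pos: [433.2, -3.8, 112.7]
tcp_rot: [0.477, 0.523, -0.478, 0.521]
ft_force: [-0.6, 0.5, 0.3]
grip_width: 0.7
23.55 [433.2  -3.8 112.7] 0.0598
X [435.8  -5.4] 0.03 3032
t 23.6 pos [434.5  -2.9 113.5] yang 5.2 q7 -0.29 grip 0.7
dx 0.1020 dy 0.0010 dz 0.0003 wx -0.0001  (wy -0.0006 wz 0.0005) dist 102
```

View pics/w15_fit.png

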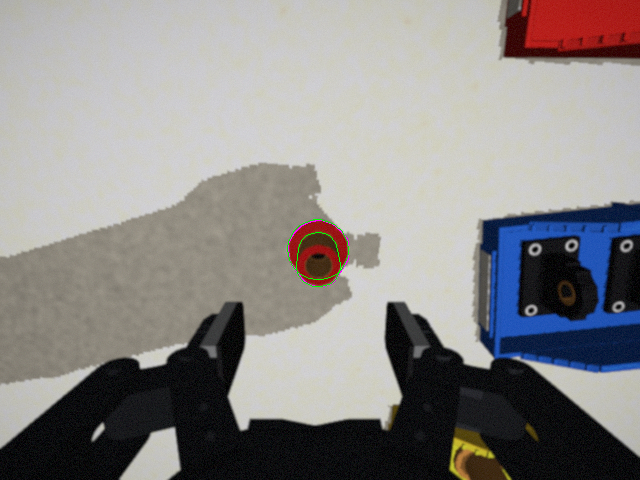

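The red-rimmed bush at (318,252) is about 2 mm to the tool's +y. I'll correct for that and grip.

```bash
python3 -m pendant '[{"jaw":0.4,"dx":0.05,"dy":0.002,"dz":0.001,"wx":0,"wy":0,"wz":0},{"jaw":0.4,"dx":0.09,"dy":0.002,"dz":0.001,"wx":0,"wy":0,"wz":0},{"jaw":0.4,"dx":0.1015,"dy":0.002,"dz":0.001,"wx":0,"wy":0,"wz":0},{"jaw":-1,"dx":0.1015,"dy":0.002,"dz":0.001,"wx":0,"wy":0,"wz":0},{"jaw":-1,"dx":0.1015,"dy":0.002,"dz":0.001,"wx":0,"wy":0,"wz":0},{"jaw":-1,"dx":0.1015,"dy":0.002,"dz":0.001,"wx":0,"wy":0,"wz":0},{"jaw":-1,"dx":0.1015,"dy":0.002,"dz":0.001,"wx":0,"wy":0,"wz":0},{"jaw":-1,"dx":0.1015,"dy":0.002,"dz":0.001,"wx":0,"wy":0,"wz":0}]' 40
python3 -c "
from h import *
go(616-36,191-36*.09,165,5.2)"
```

```text
time: 24.4
eef_pos: [437.7, -3.6, 13.7]
tcp_rot: [0.477, 0.521, -0.476, 0.523]
ft_force: [-1.0, 2.2, 12.1]
grip_width: 0.308
t 24.4 pos [437.7  -3.6  13.7] yang 5.22 q7 -0.49 grip 0.308
dx -0.1509 dy 0.1595 dz -0.1775 wx 0.0003  (wy 0.0004 wz -0.0029) dist 282
```

```bash
python3 -m pendant '[{"jaw":-1,"dx":-0.05,"dy":0,"dz":0,"wx":0,"wy":0,"wz":0},{"jaw":-1,"dx":-0.1,"dy":0,"dz":0,"wx":0,"wy":0,"wz":0},{"jaw":-1,"dx":-0.145,"dy":0,"dz":-0.02,"wx":0,"wy":0,"wz":0},{"jaw":-1,"dx":-0.151,"dy":0.159,"dz":-0.178,"wx":0,"wy":0,"wz":0},{"jaw":-1,"dx":-0.151,"dy":0.159,"dz":-0.178,"wx":0,"wy":0,"wz":0},{"jaw":-1,"dx":-0.151,"dy":0.159,"dz":-0.178,"wx":0,"wy":0,"wz":0},{"jaw":-1,"dx":-0.151,"dy":0.159,"dz":-0.178,"wx":0,"wy":0,"wz":0},{"jaw":-1,"dx":-0.151,"dy":0.159,"dz":-0.178,"wx":0,"wy":0,"wz":0},{"jaw":-1,"dx":-0.151,"dy":0.159,"dz":-0.178,"wx":0,"wy":0,"wz":0},{"jaw":-1,"dx":-0.151,"dy":0.159,"dz":-0.178,"wx":0,"wy":0,"wz":0},{"jaw":-1,"dx":-0.151,"dy":0.159,"dz":-0.178,"wx":0,"wy":0,"wz":0}]'
python3 -c "
from h import *
cv2.imwrite('pics/w16.png',eyes.grab_frame('wrist'))
go(616-35,191-35*.09,20,5.2)"
```

```text
time: 25.5
eef_pos: [578.4, 186.8, 163.7]
tcp_rot: [0.477, 0.522, -0.477, 0.522]
ft_force: [0.0, 0.9, -1.8]
grip_width: 0.304
t 25.55 pos [578.5 186.7 163.7] yang 5.15 q7 -0.63 grip 0.31
dx 0.1437 dy 0.0025 dz -0.0011 wx -0.0009  (wy 0.0006 wz -0.0005) dist 144
```

View pics/w16.png

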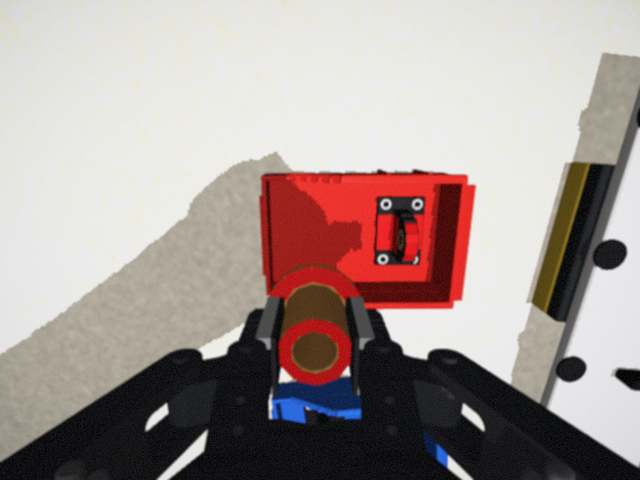

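```bash
python3 -m pendant '[{"jaw":-1,"dx":0.05,"dy":0.0065,"dz":-0.001,"wx":0,"wy":0,"wz":0},{"jaw":-1,"dx":0.095,"dy":0.0065,"dz":-0.001,"wx":0,"wy":0,"wz":0},{"jaw":-1,"dx":0.125,"dy":0.0065,"dz":-0.001,"wx":0,"wy":0,"wz":0},{"jaw":-1,"dx":0.138,"dy":0.0065,"dz":-0.001,"wx":0,"wy":0,"wz":0},{"jaw":-1,"dx":0.143,"dy":0.0065,"dz":-0.001,"wx":0,"wy":0,"wz":0},{"jaw":-1,"dx":0.1455,"dy":0.0065,"dz":-0.001,"wx":0,"wy":0,"wz":0},{"jaw":-1,"dx":0.1455,"dy":0.0065,"dz":-0.001,"wx":0,"wy":0,"wz":0}]'
```

```text
time: 26.25
eef_pos: [585.7, 189.6, 18.9]
tcp_rot: [0.477, 0.522, -0.476, 0.522]
ft_force: [1.0, -0.6, -1.0]
grip_width: 0.307
```

```bash
python3 -m pendant '[{"jaw":-1,"dx":0.001,"dy":0,"dz":0,"wx":0,"wy":0,"wz":0},{"jaw":-1,"dx":0.0015,"dy":0,"dz":0,"wx":0,"wy":0,"wz":0},{"jaw":-1,"dx":0.0015,"dy":0,"dz":0,"wx":0,"wy":0,"wz":0}]'
```

```text
time: 26.55
eef_pos: [585.8, 189.6, 17.8]
tcp_rot: [0.477, 0.522, -0.476, 0.523]
ft_force: [-4.2, -3.4, 13.7]
grip_width: 0.307
```

```bash
python3 -m pendant '[{"jaw":-0.16,"dx":0,"dy":0,"dz":0,"wx":0,"wy":0,"wz":0},{"jaw":-0.16,"dx":0,"dy":0,"dz":0,"wx":0,"wy":0,"wz":0},{"jaw":-0.16,"dx":0,"dy":0,"dz":0,"wx":0,"wy":0,"wz":0},{"jaw":-0.16,"dx":-0.005,"dy":0,"dz":0,"wx":0,"wy":0,"wz":0},{"jaw":-0.16,"dx":-0.03,"dy":0,"dz":0,"wx":0,"wy":0,"wz":0},{"jaw":-0.16,"dx":-0.07,"dy":0,"dz":0,"wx":0,"wy":0,"wz":0},{"jaw":-0.16,"dx":-0.12,"dy":0,"dz":0,"wx":0,"wy":0,"wz":0},{"jaw":-0.16,"dx":-0.16,"dy":0,"dz":0,"wx":0,"wy":0,"wz":0},{"jaw":-0.16,"dx":-0.16,"dy":0,"dz":0,"wx":0,"wy":0,"wz":0}]'
python3 -c "
from h import *
cv2.imwrite('pics/w17.png',eyes.grab_frame('wrist'))
for n in('top','scene'): cv2.imwrite(f'pics/{n}_end.png',eyes.grab_frame(n))
"
```

```text
time: 27.45
eef_pos: [586.9, 190.8, 181.9]
tcp_rot: [0.479, 0.521, -0.474, 0.524]
ft_force: [0.7, 0.2, -0.9]
grip_width: 0.421
```

View pics/w17.png

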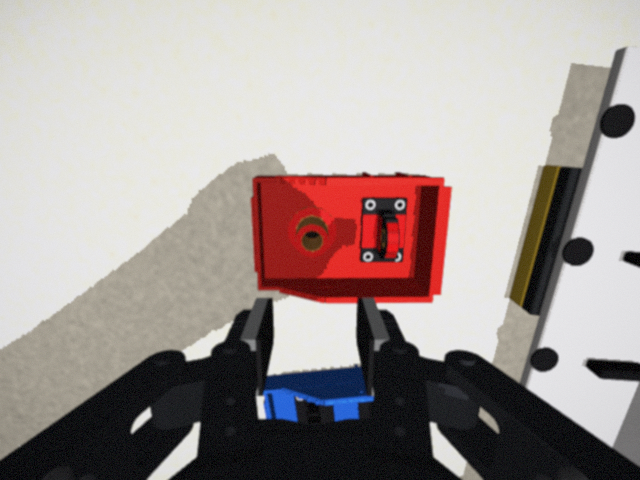

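View pics/scene_end.png

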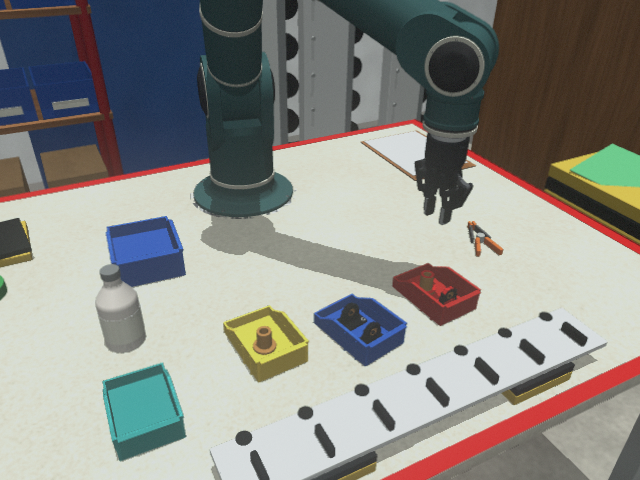

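All five parts stand in their bins: red at (437,290), blue at (361,325) and yellow at (264,338). The bottle and clamp are where they were, and the robot is clear. Handing in.

```bash
python3 -c "
from plant import workorder,arm
print(arm.sense()['time'],workorder.close_job())"
```

```text
the job is handed in; nothing more can be done
27.6 None
```

All five parts are sorted and the job was handed in at 27.6 s. Both sound brackets are in the small blue bin, the sound bush is in the yellow bin, and the painted bracket and bush are in the red bin. I lowered each part until I felt the floor (about 6–15 N), then let go.

In the last wrist and scene pictures every part stands upright on its bin floor, clear of the walls and of the other parts. The bottle and clamp look unmoved, and the gripper was clear and empty. I took a last top picture too but did not look at it.

- **Model fits:** My first scene-camera fits and one bracket fit were poor, so I did not use them. The top and wrist measurements I relied on agreed to within about 3 mm.
- **First call refused:** The first move call was refused because its rows left out keys. Nothing moved.

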